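Clip the cutlery caddy onto the kitchen rail

ROBOT

A 6-joint arm with a two-finger parallel gripper is mounted at the origin on the work surface. World frame = base frame: x ahead of the robot, y to its left, z up, the work surface at z = 0. Lengths are in m, angles in rad, forces in N, time in s.
With the tool pointing down it reaches from about 0.225 to 0.875 m from the base axis. Payload 3.4 kg.
Tool frame: the origin (TCP) lies at the very end of the fingers, on their centre line; the grasp point (between the pads) lies 19 mm behind it; z points along the fingers, y is the direction in which the jaws open and shut (so a half turn about z gives the same grasp; the last joint's range is limited). The gripper opens to 85 mm and grips with 20 to 120 N. Pads are 22 mm wide; open, the fingers measure 114 mm over their backs; the gripper's body (76 mm by 85 mm) begins 54 mm behind the grasp point. The pads swing forward as they close: fully open they stand 13 mm farther back than shut.
Start: joints at [-1.31, 0.276, 1.505, -0, 1.361, -0.121], TCP at [0.214, -0.534, 0.197] pointing down, gripper open.
Joint ranges: [-2.89, 2.89], [-0.75, 2.08], [0.22, 2.7], [-1.18, 4.32], [0.11, 2.71], [-2.7, 2.7]. Speed limits (rad/s): [2.57, 2.57, 3.14, 3.14, 3.14, 3.14].

INTERFACE

Orientations are given as a unit quaternion [w, x, y, z].
In Python, from rig import manip, eyes gives the robot as it stands. The module is installed in compiled form; this text tells all that it offers.
- The arm moves only by the tool servo_tool, never from a script. Its argument "deltas" is one flat list of numbers, 6 for each row, row after row: the shift along the tool's x, y, z in cm, then the turn, a rotation vector about the tool's x, y, z in degrees. A call has 1 to 20 rows; each row shifts and turns the pose as measured when the row begins, along the tool's axes as they then stand; what a row does not reach is not made up. A row lasts 1/10 s, in which the tool goes at most 50 mm and 8.59 degrees, less where a joint would pass 70% of its speed; a pose out of reach is approached as far as the arm can. A call with a gripper value outside its range is refused whole. "jaw" is the finger opening in cm, from 0 to 8.54, set as the call begins (left out, the last holds). The fingers move at their own pace and stop on an object; "grip_force" is the grip in N (left out, the last holds). Time passes only in rows, so rows that do not move let the fingers close. It gives the time, the measured TCP pose, the force and the opening at its end, in the units of the state.
- manip.get_state(): the state, without advancing time (a new reading comes with each control period).
- eyes.get_image(name): name is "side" or "top" or "wrist"; returns (picture, depth): 420x560x3 uint8, red, green, blue; 420x560 float32, m along the optical axis (not along the pixel's ray), 0 where there is no reading.
- eyes.get_calibration(name): a dict with "camera_matrix" (3x3 intrinsics, pixels), "rvec" (rotation vector, rad) and "tvec" (3), from world to camera coordinates, as OpenCV has them. Camera axes: x right, y down, z forward; pixel columns grow to the right and rows downward; lengths in m; the calibration is good to about 2 mm. A picture is of the moment at which its call begins: read the wrist's pose just before it. get_calibration takes no time and is no camera call; for the wrist camera it gives the pose at the moment of the call.
- manip.sign_off(): hands the job in, once; it reports no verdict.
The state is a dict: "clock": time; "qpos": joint angles; "qd": joint speeds; "effort": joint torques, N m; "position": TCP position; "ee_rot": TCP orientation; "contact_force": force on the tool from outside, world axes, zero at the start; "moment": the same for the moment, N m; "width": finger opening in m.
Only numpy, scipy, OpenCV 4.12 (cv2) and the standard library are available. Lean on these libraries where they do the work, as an engineer would, in place of code of your own. Each camera call takes 0.05 s, during which the arm holds its last target.

TASK

Hang the empty white cutlery caddy that stands on the worktop on the aluminium rail, in the free stretch between the caddy of spoons and the jar shelf: tilt it and hook its top lip over the rail first, then swing its lower end in until the sprung foot clicks behind the rail's lower edge and it sits flush and straight, and let go. Do it by feel: do not force the rail, do not push the two holders that already hang there, and leave everything else on the worktop where it stands.

Things in the scene. Friction and masses are not known exactly. Their poses are not given: they have to be found in the camera images.
- caddy: Empty white plastic cutlery caddy, 160 g, standing upright, back roughly towards the rail. Open box 56 deep (x) x 50 wide (y), origin: centre of its underside, z up, +x to its back. Side walls 92 high (outer faces y +-25), front wall (outer face x -28) 80 high, back face x +28. Back plate with the hook lip rises to 106. Hanging home, play lets it lean up to 0.06 rad.
- caddy_lip (a point): On the caddy (x 30, y 0, z 102 in its frame, same axes): where the rail's top edge belongs, under the roof of its lip. The lip is 50 wide: roof z 102 to 106, then a drop at x 35 to 39 with round end at z 96. Its pocket (7 in x, 6 high) takes the 4 thick brim, also when the caddy leans with its lower end swung out to its front by 0.3 to 0.4 rad.
- caddy_foot (a point): On the caddy's back face just above the foot's bar (x 28, y 0, z 50 in its frame, same axes). Home, it is on the rail's front plane, level with the lower brim. On the lip alone the caddy rests leaning about 0.2 rad, foot out, its ramp against the lower brim; a push of 5 to 15 N low on its front, along its swing about the lip (in and down), snaps it in.
- foot_clip (a joint): Sprung sliding foot, grey, 24 wide, low on the caddy's back: travel in m, 0 = sprung up, growing as pressed down, to 0.0065. Catch at x 33 to 35, top z 52 (caddy frame); ramp falls from it to x 43, z 47; bar at z 42 to 46. The lower brim presses it down about 4 mm as the lower end swings in, then it springs back behind the brim. Spring 1.4 N + 0.7 N/mm.
- rack: Aluminium rack screwed to the worktop: 480 long rail on two posts 430 apart (tops z 244, behind the rail). Origin: on the worktop under the middle of the rail's front plane; +x from the front into the rail, y along it, z up. The rail is clamped in slots: its mid-height is z 190 give or take 10 mm, not reported, to be seen or felt. A push over 20 N forces it.
- spoon_caddy (a joint): Position of the caddy of spoons hanging on the left (+y) part of the rail: m slid inwards. 50 wide, its middle at rack y = 0.195 - value; same shape as the empty caddy, spoons reach 85 above the rail's middle.
- jar_shelf (a joint): Position of the small steel shelf with one jar, hanging on the right (-y) part of the rail: m it has been slid inwards. It is 64 wide, its middle at rack y = -0.195 + value; it reaches 31 above the rail's middle.
- mug: White ceramic mug, 80 across, 92 high; bystander. Origin: centre of its underside.
- tumbler: Round plain steel cup without lip, 68 across, 100 high; bystander. Origin: centre of its underside.
- sugar_jar: Square clip-top sugar jar, 90 wide, 98 high; bystander. Origin: centre of its underside.
- tea_tin: Tea tin, 75 x 110 x 122 high; bystander. Origin: centre of its underside.
- saucer: White saucer, 130 across, 16 high; bystander. Origin: centre of its underside.
- teaspoon: Steel teaspoon, 150 long, lying on the worktop; bystander. Origin: middle of its length, underside.
- rail_front (a point): On the rack's front plane, in the middle, at the nominal mid-height of the rail (rack frame 0, 0, 190; same axes). It does not follow the rail's true height. Rail: upper and lower brims 4 thick (x 0 to 4), 54 from top edge to bottom edge, edges rounded; 8 of free space behind each brim, 12 from its edge.
There are look-alikes about, which are no part of the job. Leave any black, purple or turquoise look-alike of the caddy alone.

How it is judged:
On the way:
1. the lip is hooked over the rail while the foot is still swung out (x of caddy_lip in the frame of rack between -0.003 and 0.008 m and z of caddy_lip in the frame of rack between 0.204 and 0.231 m and x of caddy_foot in the frame of rack below -0.006 m and contact force between caddy and rack above 0.3 N), for 0.2 s.
At the end, for the whole second after the job is handed in: Hangs on the rail between the two holders: lip over the upper brim (lip point 3 mm before to 5 mm behind the front plane, at brim height), foot sprung up behind the lower brim (travel under 1.2 mm, foot point within 3 mm of the front plane), leaning under 0.09 rad, at rest, all else in place (x of caddy_foot in the frame of rack between -0.003 and 0.003 m and x of caddy_lip in the frame of rack between -0.003 and 0.005 m and z of caddy_lip in the frame of rack between 0.204 and 0.23 m and y of caddy in the frame of rack between -0.15 and 0.15 m and value of joint foot_clip below 0.0012 m and angle between caddy's own z axis and vertical below 0.09 rad and linear speed of caddy below 0.02 m/s); the robot touches nothing.
It fails at once if the rail or its rack is forced (its contact forces add up to more than 80 N) (contact force between rack and anything else above 80 N).
It fails at once if a holder that already hangs is pushed along the rail (velocity of joint any of spoon_caddy, jar_shelf above 0.03 m/s or velocity of joint any of spoon_caddy, jar_shelf below -0.03 m/s).
It fails at once if something else on the worktop is moved more than 20 mm (distance of any of mug, tumbler, sugar_jar, tea_tin, saucer, teaspoon from where it was at the start of the episode above 0.02 m).
It also fails if it takes over 54 s, if anything falls off the work surface, if the arm or the gripper's body presses on something with over 40 N, if the wrist force passes 120 N, or if a joint passes its speed limit or range.

## Working session

There is one attempt and no reset: what is moved stays moved. The work goes in short steps, Python scripts to look and compute and a tool call to move; the robot and the scene stay as the last step left them, time stands still between calls to the robot, and variables do not carry over. Pictures are saved under pics/ and viewed, and the job is handed in when it is done.

Besides the shell and the picture viewer there is one more tool, called as name(argument=value, ...), one argument or row to a line, values as JSON. servo_tool: Moves the arm, as the interface text tells. Its arguments: {"type":"object","properties":{"deltas":{"type":"array","items":{"type":"number"}},"jaw":{"type":"number"},"grip_force":{"type":"number"}},"required":["deltas"]}

```bash
mkdir -p pics; cat > h.py <<'E'
import numpy as np, cv2
from rig import manip, eyes
def snap(n,tag):
    im,d=eyes.get_image(n); c=eyes.get_calibration(n)
    cv2.imwrite(f'pics/{tag}.png',cv2.cvtColor(im,cv2.COLOR_RGB2BGR))
    np.savez(f'{tag}.npz',im=im,d=d,K=c['camera_matrix'],r=np.array(c['rvec'],float),t=np.array(c['tvec'],float))
def load(tag):
    z=np.load(f'{tag}.npz'); K=z['K']; R=cv2.Rodrigues(z['r'])[0]; t=z['t'].reshape(3)
    d=z['d']; v,u=np.mgrid[:d.shape[0],:d.shape[1]]
    pc=np.stack([(u-K[0,2])/K[0,0]*d,(v-K[1,2])/K[1,1]*d,d],-1)
    P=(pc-t)@R
    P[d<=0]=np.nan
    return z['im'],d,P,K,R,t
E
python3 - <<'E'
from h import *
print(manip.get_state())
for n in('side','top','wrist'):
    snap(n,n+'0'); im,d,P,K,R,t=load(n+'0'); print(n,'cam at',-R.T@t,'axis',R[2])
E
```

```text
{'clock': 0.0, 'qpos': array([-1.31000936e+00,  2.76571277e-01,  1.50613254e+00,  5.06045557e-07,
        1.36067522e+00, -1.20954791e-01]), 'qd': array([-0.00127719,  0.00058894, -0.00020584,  0.0013345 ,  0.00090119,
       -0.00123796]), 'effort': array([-3.02426570e-04, -4.16773403e+01, -2.45801461e+01, -1.00922030e-04,
        1.07772372e-02,  5.62620457e-07]), 'position': array([ 0.21407722, -0.53303591,  0.19655351]), 'ee_rot': array([-8.91024846e-04,  9.81839008e-01,  1.89713904e-01, -6.21506632e-05]), 'contact_force': array([-0.50487316,  0.00523733, -0.37924297]), 'moment': array([ 0.01388085,  0.00232346, -0.01035056]), 'width': 0.08514892575098268}
side cam at [0.07675109 0.79235015 1.14627154] axis [ 0.32794423 -0.58080974 -0.74505881]
top cam at [0.37340965 0.01266177 1.37714688] axis [ 0.13696245 -0.00486672 -0.99056429]
wrist cam at [ 0.28441464 -0.50514576  0.37301663] axis [-0.27836817 -0.10954031 -0.95420757]
```

View pics/side0.png

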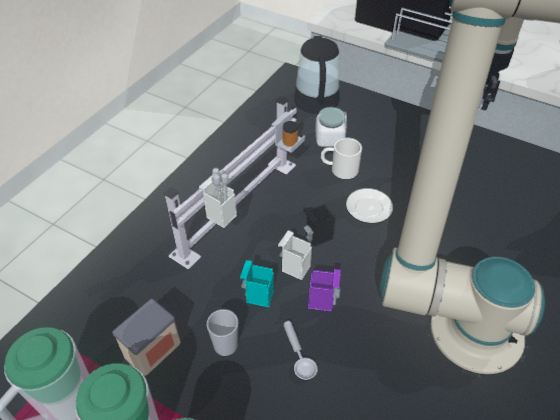

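View pics/top0.png

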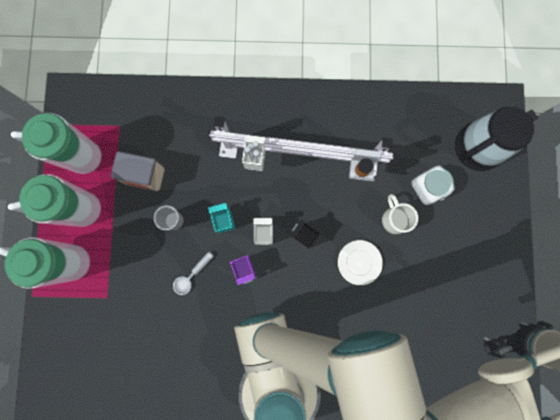

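View pics/wrist0.png

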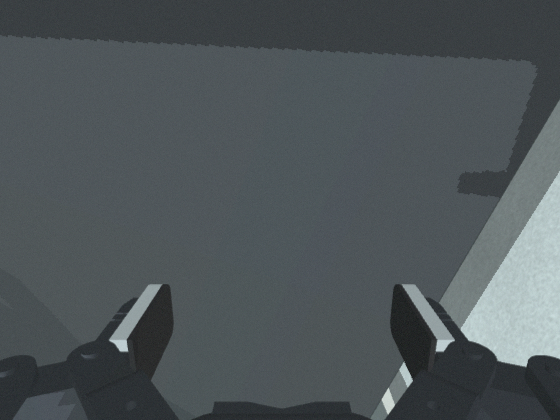

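The white caddy is at (263,232) in the top view and (295,257) in the side view. The rail runs from (212,133) to (390,157) in the top view, with the spoons at (254,155) and the jar shelf at (364,167).

```bash
python3 - <<'E'
from h import *
out=[]
for n,(a,b,c,e) in {'top0':(190,110,410,260),'side0':(150,80,360,320)}.items():
    im,d,P,K,R,t=load(n); print(n,K[0,0])
    cv2.imwrite(f'pics/{n}z.png',cv2.resize(cv2.cvtColor(im[b:e,a:c],cv2.COLOR_RGB2BGR),None,fx=3.6 if n[0]=='t' else 2.45,fy=3.6 if n[0]=='t' else 2.45,interpolation=cv2.INTER_CUBIC))
im,d,P,K,R,t=load('top0')
# white caddy points
sub=P[210:252,243:283].reshape(-1,3); col=im[210:252,243:283].reshape(-1,3).astype(int)
m=(sub[:,2]>0.06)
print(m.sum(), np.nanmin(sub[m],0),np.nanmax(sub[m],0))
# table height
print('table',np.nanmedian(P[280:300,120:220,2]))
# rail top
m=(P[...,2]>0.19)&(P[...,2]<0.26); m[:, :200]=0;m[:,400:]=0; m[:120]=0;m[200:]=0
for u in range(205,400,6):
    k=np.where(m[:,u])[0]
    if len(k): print(u,[(v,np.round(P[v,u],3).tolist()) for v in k][:7])
E
```

```text
top0 460.02339066655003
side0 546.8275716235975
195 [0.42691745 0.03170084 0.06108778] [0.4932367  0.08253004 0.11281142]
table 0.00041755279271614594
211 [(np.int64(131), [0.714, 0.195, 0.199]), (np.int64(132), [0.709, 0.194, 0.205]), (np.int64(133), [0.708, 0.194, 0.2]), (np.int64(134), [0.704, 0.194, 0.204]), (np.int64(135), [0.699, 0.192, 0.212]), (np.int64(136), [0.697, 0.193, 0.21]), (np.int64(137), [0.698, 0.194, 0.198])]
217 [(np.int64(120), [0.729, 0.173, 0.249]), (np.int64(121), [0.729, 0.174, 0.239]), (np.int64(122), [0.724, 0.173, 0.247]), (np.int64(123), [0.722, 0.173, 0.245]), (np.int64(124), [0.719, 0.173, 0.247]), (np.int64(125), [0.718, 0.174, 0.241]), (np.int64(126), [0.715, 0.173, 0.243])]
223 [(np.int64(120), [0.731, 0.159, 0.242]), (np.int64(121), [0.729, 0.159, 0.241]), (np.int64(122), [0.724, 0.158, 0.246]), (np.int64(123), [0.723, 0.159, 0.242]), (np.int64(124), [0.719, 0.158, 0.247]), (np.int64(125), [0.716, 0.158, 0.247]), (np.int64(126), [0.716, 0.158, 0.241])]
229 [(np.int64(134), [0.706, 0.147, 0.203]), (np.int64(135), [0.702, 0.146, 0.206]), (np.int64(13
[... 6802 characters left out ...]
(np.int64(147), [0.676, -0.245, 0.215]), (np.int64(148), [0.675, -0.246, 0.209]), (np.int64(149), [0.672, -0.246, 0.208])]
385 [(np.int64(138), [0.692, -0.254, 0.244]), (np.int64(139), [0.69, -0.254, 0.242]), (np.int64(140), [0.688, -0.254, 0.241]), (np.int64(141), [0.685, -0.254, 0.243]), (np.int64(142), [0.681, -0.253, 0.248]), (np.int64(143), [0.68, -0.254, 0.243]), (np.int64(144), [0.676, -0.253, 0.248])]
391 [(np.int64(139), [0.691, -0.27, 0.241]), (np.int64(141), [0.684, -0.268, 0.248]), (np.int64(142), [0.683, -0.27, 0.242]), (np.int64(143), [0.68, -0.269, 0.243]), (np.int64(144), [0.677, -0.269, 0.244]), (np.int64(145), [0.675, -0.27, 0.241]), (np.int64(146), [0.671, -0.269, 0.245])]
```

View pics/top0z.png

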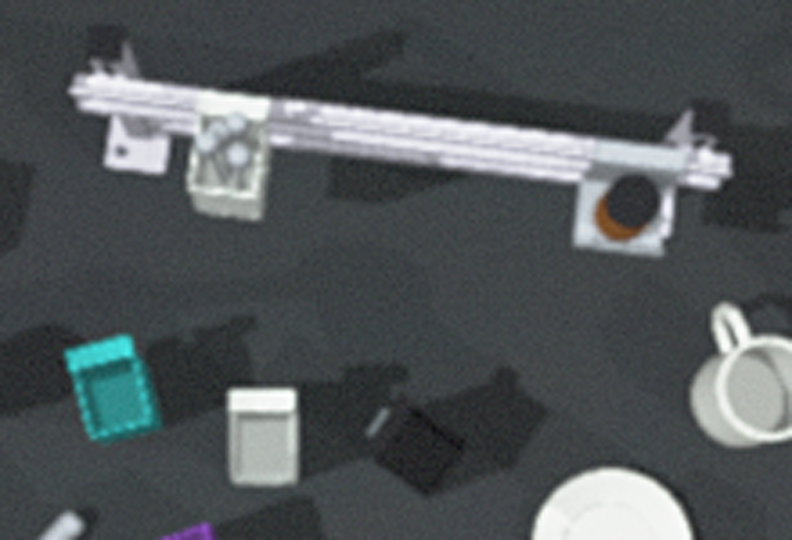

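View pics/side0z.png

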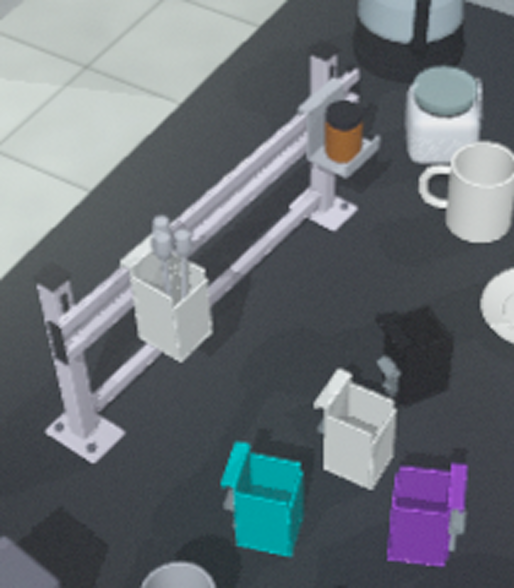

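```bash
python3 - <<'E'
from h import *
for n,(a,b,c,e) in {'top0':(243,205,285,252),'side0':(270,225,320,285)}.items():
    im,d,P,K,R,t=load(n)
    sub=P[b:e,a:c].reshape(-1,3); col=im[b:e,a:c].reshape(-1,3).astype(int)
    for lo,hi in((.086,.096),(.099,.112)):
        m=(sub[:,2]>lo)&(sub[:,2]<hi)
        q=sub[m][:,:2].astype(np.float32)
        print(n,lo,len(q),q.min(0),q.max(0),q.mean(0),cv2.minAreaRect(q))
im,d,P,K,R,t=load('top0')
hsv=cv2.cvtColor(im,cv2.COLOR_RGB2HSV)
for nm,h0,h1 in(('turq',80,100),('purple',125,150)):
    m=(hsv[...,0]>h0)&(hsv[...,0]<h1)&(hsv[...,1]>120)&(P[...,2]>0.03)&(P[...,2]<.13); m[:,:190]=0;m[:,300:]=0;m[300:]=0;m[:190]=0
    q=P[m]; print(nm,q.min(0),q.max(0))
m=P[...,2]>0.03; m[:,:290]=0;m[:,325:]=0;m[250:]=0;m[:210]=0
q=P[m];print('black',q.min(0),q.max(0))
E
```

```text
top0 0.086 44 [0.4319225  0.03170084] [0.48061943 0.08036654] [0.45986748 0.05166406] ((0.4562092125415802, 0.0560520775616169), (0.04757186025381088, 0.047794584184885025), 1.5169808864593506)
top0 0.099 96 [0.47853264 0.0326905 ] [0.4932367  0.08253004] [0.4864048  0.05914237] ((0.4858852028846741, 0.05765559524297714), (0.014020150527358055, 0.04980330914258957), 1.0148011445999146)
side0 0.086 145 [ 0.3725045  -0.03163444] [0.4809368  0.15192269] [0.4512739  0.06610561] ((0.45945945382118225, 0.06023631989955902), (0.11593335121870041, 0.14819477498531342), 29.529220581054688)
side0 0.099 123 [0.47679713 0.03327511] [0.49437293 0.08549162] [0.4848722  0.06076208] ((0.4856278598308563, 0.05930463224649429), (0.016670867800712585, 0.05220559239387512), 1.6791199445724487)
turq [0.45837101 0.14355619 0.03009975] [0.53251088 0.20821317 0.11282701]
purple [0.31389983 0.07547733 0.03000555] [0.39068985 0.14498876 0.11155055]
black [ 0.41897343 -0.10274385  0.03047985] [ 0.49445718 -0.02332315  0.11168078]
```

```bash
cat >> h.py <<'E'
from scipy.spatial.transform import Rotation as Rn
def pose():
    s=manip.get_state(); q=np.array(s['ee_rot']); return np.array(s['position']),Rn.from_quat(q[[1,2,3,0]]),s
def toolR(yaw,a):
    # tool-y along world y rotated by yaw; tool z = forward tilt a from down
    B=np.array([[-np.cos(a),0,np.sin(a)],[0,1,0],[-np.sin(a),0,-np.cos(a)]])
    return Rn.from_euler('z',yaw)*Rn.from_matrix(B)
def go(pt,Rt,n=1):
    p,R,s=pose()
    d=R.inv().apply(np.array(pt)-p)*100; r=(R.inv()*Rt).as_rotvec()*180/np.pi
    print('clock',round(s['clock'],2),'p',p.round(4),'F',s['contact_force'].round(2),'w',round(s['width'],4))
    print('total dt cm',d.round(2),'rot deg',r.round(2),'| dist',np.linalg.norm(d).round(2),np.linalg.norm(r).round(2))
    # constant-twist row
    T=np.eye(4);T[:3,:3]=(R.inv()*Rt).as_matrix();T[:3,3]=d
    from scipy.linalg import logm,expm
    E=expm(np.real(logm(T))/n)
    print(f'row x{n}:',E[:3,3].round(3),(Rn.from_matrix(E[:3,:3]).as_rotvec()*180/np.pi).round(3))
E
python3 - <<'E'
from h import *
p,R,s=pose(); go([.40,.057,.28],R,15); go(p,toolR(0.02,0.3),20)
E
```

```text
clock 0.15 p [ 0.2141 -0.5332  0.1968] F [ 0.96 -0.14 -0.38] w 0.0854
total dt cm [ 39.24 -47.85  -8.25] rot deg [0. 0. 0.] | dist 62.43 0.0
row x15: [ 2.616 -3.19  -0.55 ] [0. 0. 0.]
clock 0.15 p [ 0.2141 -0.5332  0.1968] F [ 0.96 -0.14 -0.38] w 0.0854
total dt cm [0. 0. 0.] rot deg [ -23.83   -4.47 -157.66] | dist 0.0 159.52
row x20: [0. 0. 0.] [-1.192 -0.223 -7.883]
```

servo_tool(
  deltas=[2.6,-3.2,-0.9,0,0,0,2.6,-3.2,-0.9,0,0,0,2.6,-3.2,-0.9,0,0,0,2.6,-3.2,-0.9,0,0,0,2.6,-3.2,-0.9,0,0,0,2.6,-3.2,-0.9,0,0,0,2.6,-3.2,-0.9,0,0,0,2.6,-3.2,-0.9,0,0,0,2.6,-3.2,-0.9,0,0,0,2.6,-3.2,0,0,0,0,2.6,-3.2,0,0,0,0,2.6,-3.2,0,0,0,0,2.6,-3.2,0,0,0,0,2.6,-3.2,0,0,0,0,2.6,-3.2,0,0,0,0],
)

```text
clock: 1.65
position: [0.4023, 0.0755, 0.2798]
ee_rot: [-0.002, 0.983, 0.184, 0.002]
contact_force: [1.1, -0.4, 0.4]
width: 0.0854
```

servo_tool(
  deltas=[0,0,0,-1.2,-0.2,-7.9,0,0,0,-1.2,-0.2,-7.9,0,0,0,-1.2,-0.2,-7.9,0,0,0,-1.2,-0.2,-7.9,0,0,0,-1.2,-0.2,-7.9,0,0,0,-1.2,-0.2,-7.9,0,0,0,-1.2,-0.2,-7.9,0,0,0,-1.2,-0.2,-7.9,0,0,0,-1.2,-0.2,-7.9,0,0,0,-1.2,-0.2,-7.9,0,0,0,-1.2,-0.2,-7.9,0,0,0,-1.2,-0.2,-7.9,0,0,0,-1.2,-0.2,-7.9,0,0,0,-1.2,-0.2,-7.9,0,0,0,-1.2,-0.2,-7.9,0,0,0,-1.2,-0.2,-7.9,0,0,0,-1.2,-0.2,-7.9,0,0,0,-1.2,-0.2,-7.9,0,0,0,-1.2,-0.2,-7.9,0,0,0,-1.2,-0.2,-7.9],
)

```text
clock: 3.65
position: [0.3959, 0.0839, 0.2731]
ee_rot: [0.146, -0.072, 0.987, 0.007]
contact_force: [-0.2, 0.5, -0.7]
width: 0.0856
```

```bash
python3 - <<'E'
from h import *
go([.40,.057,.28],toolR(0.02,0.3),4)
print(pose()[2]['qpos'])
snap('wrist','w1')
E
```

```text
clock 3.65 p [0.3959 0.0839 0.2731] F [-0.16  0.47 -0.69] w 0.0856
total dt cm [-0.21 -2.72 -0.64] rot deg [ 1.74 -0.37  6.99] | dist 2.81 7.21
row x4: [-0.083 -0.68  -0.152] [ 0.434 -0.093  1.748]
[ 1.10590832e-03 -2.11549171e-01  1.87226732e+00  3.80018458e-02
  1.19001227e+00 -1.72519431e+00]
```

View pics/w1.png

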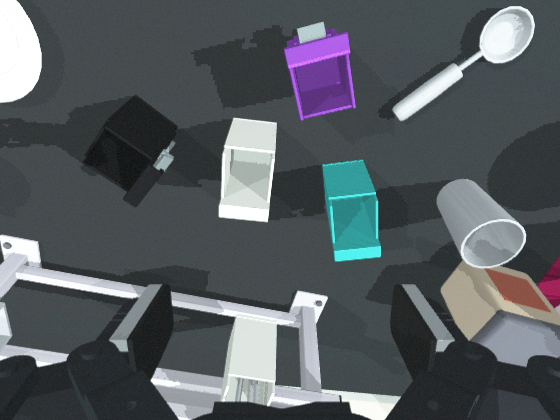

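The wrist view shows the white caddy at (248,170), lip side down towards the rail. The purple and turquoise look-alikes are at (322,75) and (352,210), and the black one is at (130,150). I'll measure the caddy here.

```bash
python3 - <<'E'
from h import *
im,d,P,K,R,t=load('w1')
print('table',np.nanmedian(P[215:235,60:160,2]), 'cam',-R.T@t)
a,b,c,e=210,110,285,228
sub=P[b:e,a:c].reshape(-1,3)
for lo,hi in((.076,.084),(.086,.096),(.1,.11)):
    m=(sub[:,2]>lo)&(sub[:,2]<hi); q=sub[m][:,:2].astype(np.float32)
    if len(q): print(lo,len(q),q.min(0),q.max(0),cv2.minAreaRect(q),np.median(sub[m][:,2]))
E
```

```text
table -0.0004801935964564456 cam [0.27216517 0.06585632 0.41966006]
0.076 416 [0.42442384 0.03016194] [0.47895756 0.07943179] ((0.4518207311630249, 0.05559574067592621), (0.05389363318681717, 0.04920564964413643), 1.868056297302246) 0.07930021815220539
0.086 551 [0.42737228 0.03017068] [0.47905907 0.08136591] ((0.4534064829349518, 0.055805008858442307), (0.05057017505168915, 0.050000082701444626), 1.8436778783798218) 0.09124578274742517
0.1 747 [0.47615162 0.03188032] [0.49281088 0.08180016] ((0.48461347818374634, 0.05688996985554695), (0.016103306785225868, 0.049766913056373596), 1.189289927482605) 0.10529658007459898
```

```bash
python3 - <<'E'
from h import *
go([.4295,.056,.1475],toolR(0.028,0.3),7)
E
```

```text
clock 3.7 p [0.3958 0.0833 0.273 ] F [-0.03 -0.66  0.72] w 0.0853
total dt cm [ 0.83 -3.1  12.88] rot deg [ 1.59 -0.38  6.76] | dist 13.28 6.96
row x7: [ 0.102 -0.427  1.845] [ 0.227 -0.055  0.966]
```

servo_tool(
  deltas=[0.1,-0.43,1.84,0.2,0,1,0.1,-0.43,1.84,0.2,0,1,0.1,-0.43,1.84,0.2,0,1,0.1,-0.43,1.84,0.2,0,1,0.1,-0.43,1.84,0.2,0,1,0.1,-0.43,1.84,0.2,0,1,0.1,-0.43,1.84,0.2,0,1,0,0,0,0,0,0],
)

```text
clock: 4.5
position: [0.4289, 0.0547, 0.1436]
ee_rot: [0.146, 0.002, 0.989, 0.004]
contact_force: [0.1, -0.3, -0.3]
width: 0.0857
```

```bash
python3 - <<'E'
from h import *
go([.459,.056,.052],toolR(0.028,0.3),8)
E
```

```text
clock 4.5 p [0.4289 0.0547 0.1436] F [ 0.05 -0.25 -0.31] w 0.0857
total dt cm [-0.24  0.05  9.64] rot deg [ 0.   -0.39 -1.85] | dist 9.65 1.89
row x8: [-0.026  0.006  1.205] [ 0.    -0.049 -0.231]
```

servo_tool(
  deltas=[0,0,1.2,0,0,-0.25,0,0,1.2,0,0,-0.25,0,0,1.2,0,0,-0.25,0,0,1.2,0,0,-0.25,0,0,1.2,0,0,-0.25,0,0,1.2,0,0,-0.25,0,0,1.2,0,0,-0.25,0,0,1.0,0,0,0,0,0,0,0,0,0],
)

```text
clock: 5.4
position: [0.462, 0.0574, 0.0585]
ee_rot: [0.151, -0.008, 0.988, 0.003]
contact_force: [-0.4, 0.2, -0.8]
width: 0.0854
```

```bash
python3 - <<'E'
from h import *
go([.459,.056,.052],toolR(0.028,0.3),8)
snap('wrist','w2')
E
```

```text
clock 5.4 p [0.462  0.0574 0.0585] F [-0.39  0.25 -0.76] w 0.0854
total dt cm [ 0.48 -0.14  0.53] rot deg [ 0.02  0.21 -0.71] | dist 0.73 0.74
row x8: [ 0.06  -0.017  0.067] [ 0.002  0.026 -0.089]
```

View pics/w2.png

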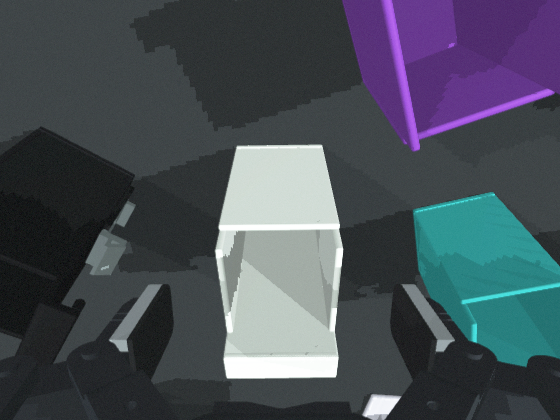

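The caddy is centred between the pads, spanning about 218 to 342 against pads at 170 and 392. I'll make a small correction and then close.

servo_tool(
  deltas=[0.25,-0.1,0.3,0,0,-0.3,0.25,0,0.3,0,0,-0.3,0,0,0,0,0,0],
)

```text
clock: 5.75
position: [0.4603, 0.0566, 0.0536]
ee_rot: [0.154, -0.013, 0.988, 0.002]
contact_force: [-0.2, -0.0, 0.1]
width: 0.0851
```

servo_tool(
  deltas=[0,0,0,0,0,0,0,0,0,0,0,0,0,0,0,0,0,0,0,0,0,0,0,0,0,0,0,0,0,0,0,0,0,0,0,0,0,0,0,0,0,0,0,0,0,0,0,0],
  jaw=4,
  grip_force=35,
)

```text
clock: 6.55
position: [0.4602, 0.0565, 0.0547]
ee_rot: [0.154, -0.013, 0.988, 0.002]
contact_force: [-1.1, -0.1, 1.2]
width: 0.0481
```

```bash
python3 - <<'E'
from h import *
go([.459,.056,.052],toolR(0.028,0.3),1)
snap('wrist','w3')
E
```

```text
clock 6.55 p [0.4602 0.0565 0.0547] F [-1.08 -0.13  1.23] w 0.0481
total dt cm [ 0.2  -0.05  0.22] rot deg [ 0.01  0.55 -0.11] | dist 0.3 0.56
row x1: [ 0.202 -0.051  0.217] [ 0.01   0.55  -0.114]
```

View pics/w3.png

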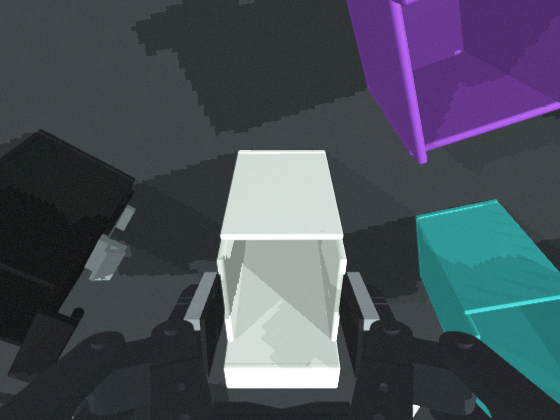

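```bash
cat >> h.py <<'E'
def Tm(p,R):
    T=np.eye(4);T[:3,:3]=R.as_matrix();T[:3,3]=p;return T
def lip_target(lip,yaw,lean):
    """world lip point, caddy yaw & lean -> tool pose"""
    C=np.load('ct.npy')
    Rc=Rn.from_euler('z',yaw)*Rn.from_euler('y',lean)
    pc=np.array(lip)-Rc.apply([.030,0,.102])
    T=Tm(pc,Rc)@C
    return T[:3,3],Rn.from_matrix(T[:3,:3])
def caddy():
    p,R,s=pose(); return Tm(p,R)@np.linalg.inv(np.load('ct.npy'))
def show(rack=None):
    T=caddy(); Rc=T[:3,:3]; lip=T[:3,:3]@[.03,0,.102]+T[:3,3]
    print('lip world',lip.round(4),'yaw',round(np.arctan2(Rc[1,1],Rc[0,1])-np.pi/2,4),'lean',round(np.arctan2(Rc[:2,2]@[np.cos(-.1),np.sin(-.1)],Rc[2,2]),4))
    return lip
E
python3 - <<'E'
from h import *
p,R,s=pose()
np.save('ct.npy',np.linalg.inv(Tm(np.array([.4533,.0558,0]),Rn.from_euler('z',.028)))@Tm(p,R))
show()
im,d,P,K,R,t=load('top0')
pts=[]
for u in list(range(268,346)):
    v=np.where((P[125:165,u,2]>.208)&(P[125:165,u,2]<.225))[0]+125
    if len(v): pts.append(P[v,u].mean(0))
pts=np.array(pts); c=np.polyfit(pts[:,1],pts[:,0],1); print(len(pts),c,np.std(pts[:,0]-np.polyval(c,pts[:,1])),pts[:,2].mean(),np.median(pts[:,2]))
im,d,P,K,R,t=load('side0')
m=(P[...,2]>.205)&(P[...,2]<.225)&(P[...,1]<.04)&(P[...,1]>-.15)&(P[...,0]>.63)&(P[...,0]<.72)
q=P[m]; print(m.sum()); h,e=np.histogram(q[:,2],10); print(h,e)
c=np.polyfit(q[:,1],q[:,0],1); print(c)
r=q[:,0]-np.polyval([.1005,.6755],q[:,1]); print(np.percentile(r,[5,25,50,75,95]))
E
```

```text
lip world [0.4833 0.0566 0.102 ] yaw 0.028 lean -0.0
78 [0.10300461 0.67802296] 0.0009023907084255589 0.21325893172904906 0.21300126412660572
209
[27 20 17 25 18 32 38 18 10  4] [0.20503565 0.20642643 0.2078172  0.20920797 0.21059875 0.21198952
 0.21338029 0.21477107 0.21616184 0.21755261 0.21894339]
[0.10506126 0.67718607]
[-0.00157166 -0.00022104  0.000937    0.00222814  0.00575434]
```

servo_tool(
  deltas=[-0.5,0,-1.7,0,0,0,-0.5,0,-1.7,0,0,0,-0.5,0,-1.7,0,0,0,-0.5,0,-1.7,0,0,0,-0.5,0,-1.7,0,0,0,-0.5,0,-1.7,0,0,0,-0.5,0,-1.7,0,0,0,0,0,0,0,0,0],
)

```text
clock: 7.4
position: [0.4533, 0.0564, 0.179]
ee_rot: [0.148, -0.013, 0.989, 0.003]
contact_force: [0.2, 0.6, -0.9]
width: 0.048
```

```bash
python3 - <<'E'
from h import *
show()
pt,Rt=lip_target([.6106,-.0488,.25],-.103,.32)
print(pt); go(pt,Rt,10)
snap('wrist','w4')
E
```

```text
lip world [0.4769 0.0565 0.226 ] yaw 0.0278 lean 0.0115
[ 0.57410708 -0.04448604  0.21232745]
clock 7.4 p [0.4533 0.0564 0.179 ] F [ 0.15  0.64 -0.88] w 0.048
total dt cm [-12.28 -10.4    0.27] rot deg [ 1.16 17.64  7.44] | dist 16.09 19.18
row x10: [-1.284 -0.967 -0.137] [0.116 1.764 0.744]
```

View pics/w4.png

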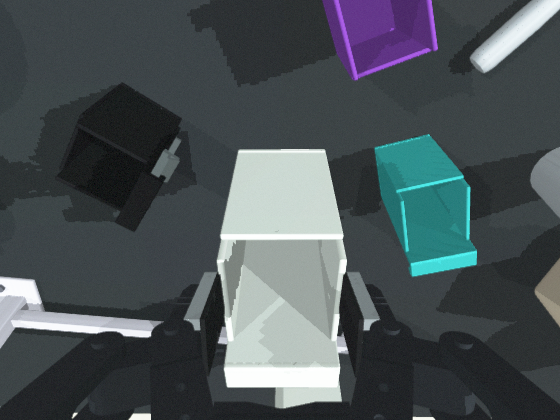

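The caddy is held, with the same relation to the pads as before: lip at (283,378). Moving to the approach pose.

servo_tool(
  deltas=[-1.28,-0.97,-0.14,0.1,1.8,0.75,-1.28,-0.97,-0.14,0.1,1.8,0.75,-1.28,-0.97,-0.14,0.1,1.8,0.75,-1.28,-0.97,-0.14,0.1,1.8,0.75,-1.28,-0.97,-0.14,0.1,1.8,0.75,-1.28,-0.97,-0.14,0.1,1.8,0.75,-1.28,-0.97,-0.14,0.1,1.8,0.75,-1.28,-0.97,-0.14,0.1,1.8,0.75,-1.28,-0.97,-0.14,0.1,1.8,0.75,-1.28,-0.97,-0.14,0.1,1.8,0.75,0,0,0,0,0,0],
)

```text
clock: 8.55
position: [0.5652, -0.0475, 0.1858]
ee_rot: [-0.033, 0.055, 0.998, 0.003]
contact_force: [-0.2, -0.3, -1.8]
width: 0.0482
```

```bash
python3 - <<'E'
from h import *
show()
pt,Rt=lip_target([.6106,-.0488,.25],-.103,.32)
print(pt); go(pt,Rt,2)
snap('wrist','w5'); snap('side','s5')
im=load('s5')[0]
cv2.imwrite('pics/s5z.png',cv2.resize(cv2.cvtColor(im[90:290,150:330],cv2.COLOR_RGB2BGR),None,fx=3,fy=3,interpolation=cv2.INTER_CUBIC))
E
```

```text
lip world [ 0.6038 -0.0523  0.2214] yaw -0.1081 lean 0.3765
[ 0.57410708 -0.04448604  0.21232745]
clock 8.55 p [ 0.5652 -0.0475  0.1858] F [-0.2  -0.27 -1.83] w 0.0482
total dt cm [-0.67  0.4  -2.7 ] rot deg [ 0.18 -3.24 -0.28] | dist 2.81 3.26
row x2: [-0.354  0.199 -1.345] [ 0.09  -1.619 -0.142]
```

View pics/w5.png

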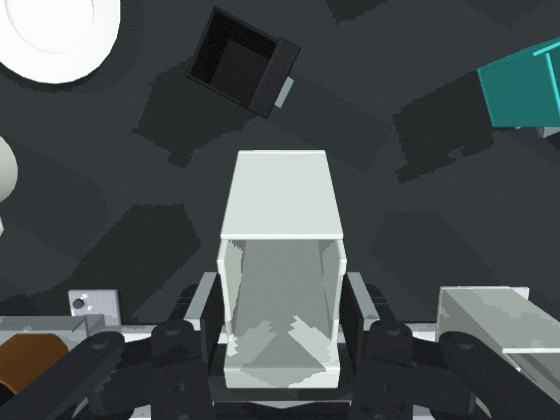

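View pics/s5z.png

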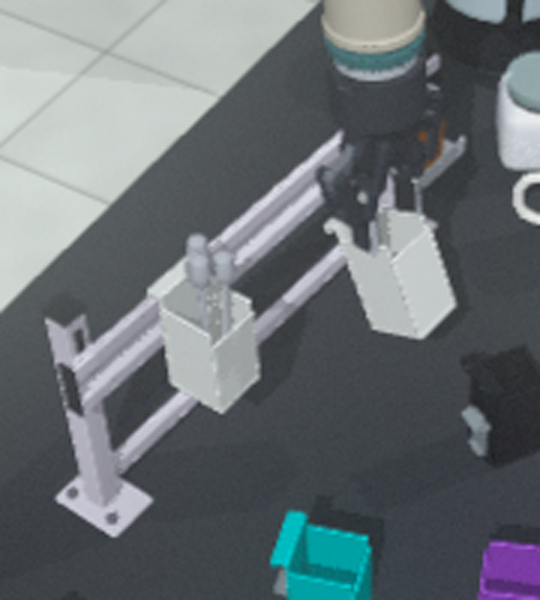

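```bash
cat >> h.py <<'E'
NX=np.array([.9947,-.1028]); NY=np.array([.1028,.9947]); O=np.array([.6703,-.055])
def rl(x,y,z): return np.r_[O+x*NX+y*NY,z]
def rack():
    l=show(); d=l[:2]-O; print('rack-ish lip x %.4f y %.4f z %.4f'%(d@NX,d@NY,l[2]))
E
python3 - <<'E'
from h import *
rack()
pt,Rt=lip_target(rl(-.025,0,.242),-.103,.32); go(pt,Rt,5)
E
```

```text
lip world [ 0.6008 -0.0505  0.2216] yaw -0.107 lean 0.3792
rack-ish lip x -0.0696 y -0.0027 z 0.2216
clock 8.65 p [ 0.5622 -0.0457  0.1862] F [-0.1   0.79 -0.7 ] w 0.0482
total dt cm [-4.54  0.27 -2.13] rot deg [ 0.26 -3.39 -0.22] | dist 5.02 3.41
row x5: [-0.917  0.053 -0.405] [ 0.051 -0.679 -0.044]
```

servo_tool(
  deltas=[-0.9,0.05,-0.45,0,-0.7,0,-0.9,0.05,-0.45,0,-0.7,0,-0.9,0.05,-0.45,0,-0.7,0,-0.9,0.05,-0.4,0,-0.7,0,-0.9,0.05,-0.4,0,-0.6,0,0,0,0,0,0,0,0,0,0,0,0,0],
)

```text
clock: 9.35
position: [0.6092, -0.0458, 0.2083]
ee_rot: [-0.002, 0.053, 0.999, 0.003]
contact_force: [-0.0, -0.4, -1.2]
width: 0.048
```

```bash
python3 - <<'E'
from h import *
rack()
pt,Rt=lip_target(rl(-.025,0,.242),-.103,.32); go(pt,Rt,1)
snap('side','s6');rack()
im,d,P,K,R,t=load('s6')
cv2.imwrite('pics/s6z.png',cv2.resize(cv2.cvtColor(im[110:210,210:320],cv2.COLOR_RGB2BGR),None,fx=6,fy=6,interpolation=cv2.INTER_CUBIC))
uv=cv2.projectPoints(np.array([rl(-.025,0,.242),rl(-.025,.025,.242),rl(0,.05,.214),rl(0,.025,.214)]),load('s6')[4].copy() if 0 else cv2.Rodrigues(R)[0],t,K,None)[0].reshape(-1,2);print(uv, (uv-[210,110])*6)
E
```

```text
lip world [ 0.6455 -0.0503  0.2462] yaw -0.1045 lean 0.3138
rack-ish lip x -0.0252 y 0.0021 z 0.2462
clock 9.35 p [ 0.6092 -0.0458  0.2083] F [-0.03 -0.38 -1.19] w 0.048
total dt cm [ 0.   -0.24  0.4 ] rot deg [ 0.31  0.36 -0.08] | dist 0.46 0.48
row x1: [ 0.004 -0.237  0.396] [ 0.311  0.356 -0.084]
lip world [ 0.6456 -0.0504  0.2462] yaw -0.1046 lean 0.3134
rack-ish lip x -0.0251 y 0.0021 z 0.2462
[[252.23690455 147.90927955]
 [245.92866052 153.41712886]
 [232.21918753 163.2865721 ]
 [238.58576559 157.74867682]] [[253.4214273  227.45567729]
 [215.57196311 260.50277316]
 [133.31512517 319.71943261]
 [171.51459354 286.49206095]]
```

View pics/s6z.png

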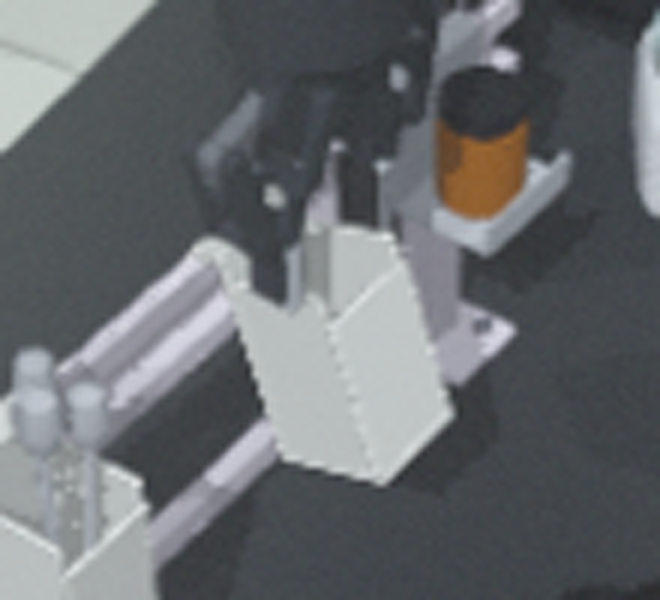

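```bash
python3 - <<'E'
from h import *
im,d,P,K,R,t=load('s6')
d2=P[...,:2]-O; X=d2@NX; Y=d2@NY; Z=P[...,2]
for nm,y0,y1,x0,x1,z0,z1 in(('brim',.035,.09,-.02,.03,.195,.235),('brimR',-.10,-.04,-.02,.03,.195,.235),('lip',-.03,.04,-.06,.0,.233,.26)):
    m=(Y>y0)&(Y<y1)&(X>x0)&(X<x1)&(Z>z0)&(Z<z1)
    print(nm,m.sum())
    for lo in np.arange(z0,z1,.002):
        k=m&(Z>=lo)&(Z<lo+.002)
        if k.sum()>1: print('  z%.3f n%d'%(lo,k.sum()),np.percentile(X[k],[10,50,90]).round(4),'y',np.percentile(Y[k],[5,95]).round(3))
E
```

```text
brim 103
  z0.199 n10 [0.0003 0.0013 0.0146] y [0.037 0.073]
  z0.201 n13 [0.0012 0.0147 0.0165] y [0.037 0.081]
  z0.203 n15 [-0.0006  0.0117  0.0139] y [0.043 0.082]
  z0.205 n8 [0.0001 0.0006 0.0111] y [0.045 0.079]
  z0.207 n11 [-0.0015  0.0003  0.0018] y [0.041 0.08 ]
  z0.209 n12 [-0.0017  0.0006  0.0024] y [0.046 0.088]
  z0.211 n11 [-0.0012  0.0016  0.0042] y [0.044 0.086]
  z0.213 n14 [-0.0009  0.0015  0.0037] y [0.04  0.086]
  z0.215 n5 [-0.0023  0.0004  0.002 ] y [0.039 0.077]
  z0.217 n3 [-0.0012 -0.0009 -0.0008] y [0.049 0.08 ]
brimR 10
  z0.205 n4 [-0.0015  0.      0.0021] y [-0.087 -0.08 ]
  z0.213 n2 [-0.0003  0.0005  0.0013] y [-0.086 -0.084]
lip 120
  z0.233 n11 [-0.0544 -0.0471 -0.0391] y [-0.019  0.03 ]
  z0.235 n14 [-0.0564 -0.0431 -0.0315] y [-0.019  0.03 ]
  z0.237 n19 [-0.0507 -0.0412 -0.0292] y [-0.019  0.03 ]
  z0.239 n8 [-0.0565 -0.0379 -0.0307] y [-0.019  0.03 ]
  z0.241 n8 [-0.0507 -0.0429 -0.0246] y [-0.021  0.029]
  z0.243 n7 [-0.0551 -0.0317 -0.0191] y [-0.018  0.031]
  z0.245 n9 [-0.0375 -0.0302 -0.015 ] y [-0.019  0.028]
  z0.247 n15 [-0.0577 -0.0282 -0.0197] y [-0.022  0.031]
  z0.249 n11 [-0.054  -0.0273 -0.0198] y [-0.021  0.028]
  z0.251 n5 [-0.0445 -0.0229 -0.0219] y [-0.015  0.036]
  z0.253 n7 [-0.0585 -0.0306 -0.027 ] y [-0.021  0.02 ]
  z0.255 n3 [-0.059  -0.0579 -0.0347] y [-0.02   0.035]
  z0.257 n2 [-0.0565 -0.0559 -0.0552] y [-0.019 -0.017]
```

```bash
python3 - <<'E'
from h import *
pt,Rt=lip_target(rl(.0022,0,.234),-.103,.32); go(pt,Rt,4)
E
```

```text
clock 9.4 p [ 0.6094 -0.0458  0.2083] F [ 0.59  0.09 -1.8 ] w 0.0481
total dt cm [-2.71 -0.23  1.19] rot deg [ 0.31  0.38 -0.09] | dist 2.97 0.5
row x4: [-0.678 -0.057  0.295] [ 0.078  0.094 -0.022]
```

servo_tool(
  deltas=[-0.7,-0.05,0.2,0,0.1,0,-0.7,-0.05,0.2,0,0.1,0,-0.7,-0.05,0.3,0,0.1,0,-0.6,-0.05,0.3,0,0,0,0,0,0,0,0,0,0,0,0,0,0,0],
)

```text
clock: 10.0
position: [0.6378, -0.0513, 0.1955]
ee_rot: [-0.006, 0.053, 0.999, 0.003]
contact_force: [0.1, -0.3, -1.7]
width: 0.0485
```

```bash
python3 - <<'E'
from h import *
rack()
pt,Rt=lip_target(rl(.0022,0,.224),-.103,.32); go(pt,Rt,4)
E
```

```text
lip world [ 0.6744 -0.0559  0.2331] yaw -0.105 lean 0.3219
rack-ish lip x 0.0041 y -0.0005 z 0.2331
clock 10.0 p [ 0.6378 -0.0513  0.1955] F [ 0.09 -0.32 -1.69] w 0.0485
total dt cm [0.18 0.01 0.92] rot deg [ 0.32 -0.11 -0.11] | dist 0.94 0.36
row x4: [0.044 0.003 0.23 ] [ 0.08  -0.028 -0.027]
```

servo_tool(
  deltas=[0.15,0,0.2,0,0,0,0,0,0.2,0,0,0,0,0,0,0,0,0],
)

```text
clock: 10.3
position: [0.6355, -0.0509, 0.1911]
ee_rot: [-0.007, 0.053, 0.999, 0.003]
contact_force: [0.8, 0.3, -1.4]
width: 0.0485
```

```bash
python3 - <<'E'
from h import *
rack();print(pose()[2]['contact_force'])
snap('side','s7')
im=load('s7')[0]
cv2.imwrite('pics/s7z.png',cv2.resize(cv2.cvtColor(im[120:190,220:300],cv2.COLOR_RGB2BGR),None,fx=8,fy=8,interpolation=cv2.INTER_CUBIC))
E
```

```text
lip world [ 0.6721 -0.0555  0.2287] yaw -0.1049 lean 0.3229
rack-ish lip x 0.0019 y -0.0004 z 0.2287
[ 0.80873233  0.29840406 -1.38131597]
```

View pics/s7z.png

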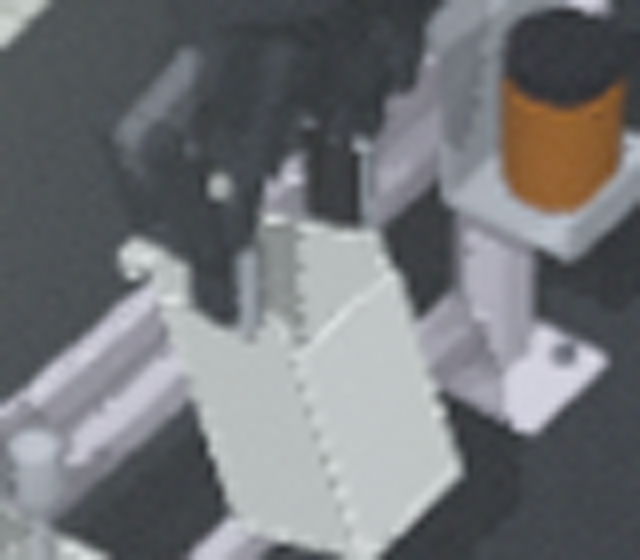

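The hook's notch at (150,272) sits just above the brim edge at (150,285). Descending in small steps and watching the force.

servo_tool(
  deltas=[0,0,0.2,0,0,0,0,0,0.2,0,0,0,0,0,0,0,0,0],
)

```text
clock: 10.65
position: [0.6354, -0.0509, 0.1875]
ee_rot: [-0.006, 0.053, 0.999, 0.003]
contact_force: [-0.4, -0.0, -1.4]
width: 0.0482
```

servo_tool(
  deltas=[0,0,0.2,0,0,0,0,0,0.1,0,0,0,0,0,0,0,0,0],
)

```text
clock: 10.95
position: [0.6353, -0.0509, 0.1843]
ee_rot: [-0.006, 0.053, 0.999, 0.003]
contact_force: [-0.0, -0.5, -1.2]
width: 0.0484
```

```bash
python3 - <<'E'
from h import *
rack();print(pose()[2]['contact_force'])
E
```

```text
lip world [ 0.6719 -0.0555  0.2219] yaw -0.1049 lean 0.3218
rack-ish lip x 0.0016 y -0.0003 z 0.2219
[-0.01647811 -0.5244675  -1.24261222]
```

servo_tool(
  deltas=[0,0,0.15,0,0,0,0,0,0.1,0,0,0,0,0,0,0,0,0],
)

```text
clock: 11.25
position: [0.6354, -0.0508, 0.1816]
ee_rot: [-0.006, 0.053, 0.999, 0.003]
contact_force: [-0.3, -0.5, -1.8]
width: 0.0482
```

servo_tool(
  deltas=[0,0,0.15,0,0,0,0,0,0.1,0,0,0,0,0,0,0,0,0],
)

```text
clock: 11.55
position: [0.6354, -0.0508, 0.1789]
ee_rot: [-0.006, 0.053, 0.999, 0.003]
contact_force: [-0.3, -0.1, -2.6]
width: 0.0477
```

```bash
python3 - <<'E'
from h import *
rack();print(pose()[2]['contact_force'])
E
```

```text
lip world [ 0.6719 -0.0554  0.2165] yaw -0.1049 lean 0.3217
rack-ish lip x 0.0017 y -0.0002 z 0.2165
[-0.31601761 -0.06298947 -2.64510704]
```

servo_tool(
  deltas=[0,0,0.1,0,0,0,0,0,0,0,0,0],
)

```text
clock: 11.75
position: [0.6353, -0.0508, 0.1778]
ee_rot: [-0.006, 0.053, 0.999, 0.003]
contact_force: [0.3, 0.5, -0.3]
width: 0.0481
```

servo_tool(
  deltas=[0,0,0.1,0,0,0,0,0,0,0,0,0],
)

```text
clock: 11.95
position: [0.6351, -0.0508, 0.1769]
ee_rot: [-0.006, 0.053, 0.999, 0.003]
contact_force: [-0.1, 0.1, -1.0]
width: 0.0479
```

servo_tool(
  deltas=[0,0,0.1,0,0,0,0,0,0,0,0,0],
)

```text
clock: 12.15
position: [0.6351, -0.0508, 0.1763]
ee_rot: [-0.006, 0.053, 0.999, 0.003]
contact_force: [-0.1, -0.7, 0.9]
width: 0.0483
```

servo_tool(
  deltas=[0,0,0.1,0,0,0,0,0,0,0,0,0],
)

```text
clock: 12.35
position: [0.6351, -0.0508, 0.1759]
ee_rot: [-0.006, 0.053, 0.999, 0.003]
contact_force: [-1.9, 0.2, 0.4]
width: 0.0483
```

servo_tool(
  deltas=[0,0,0.1,0,0,0,0,0,0,0,0,0],
)

```text
clock: 12.55
position: [0.6351, -0.0508, 0.1754]
ee_rot: [-0.005, 0.053, 0.999, 0.003]
contact_force: [-1.4, 0.9, 1.5]
width: 0.0485
```

```bash
python3 - <<'E'
from h import *
rack();print(pose()[2]['contact_force'],pose()[2]['moment'])
snap('side','s8')
im=load('s8')[0]
cv2.imwrite('pics/s8z.png',cv2.resize(cv2.cvtColor(im[120:190,220:300],cv2.COLOR_RGB2BGR),None,fx=8,fy=8,interpolation=cv2.INTER_CUBIC))
E
```

```text
lip world [ 0.6716 -0.0554  0.2131] yaw -0.1047 lean 0.3205
rack-ish lip x 0.0014 y -0.0002 z 0.2131
[-1.35118088  0.90893071  1.50581721] [0.00378129 0.10255957 0.03158888]
```

View pics/s8z.png

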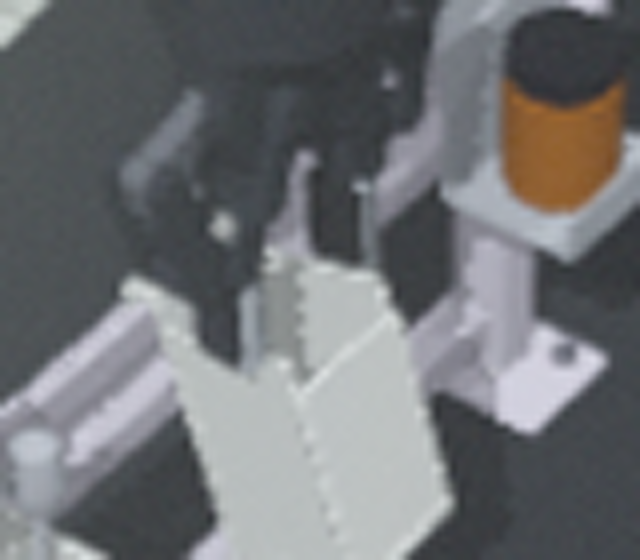

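The hook covers the brim and there is about 3 N of contact. Swinging about the lip to roughly the 0.22 lean before letting go.

```bash
python3 - <<'E'
from h import *
pt,Rt=lip_target(rl(.0017,0,.2140),-.1047,.23); go(pt,Rt,6)
E
```

```text
clock 12.6 p [ 0.6351 -0.0508  0.1754] F [-0.59 -0.05  1.32] w 0.0484
total dt cm [-0.39  0.    0.22] rot deg [ 0.29 -5.19 -0.01] | dist 0.45 5.19
row x6: [-0.064  0.001  0.04 ] [ 0.048 -0.864 -0.002]
```

servo_tool(
  deltas=[-0.07,0,0.03,0,-0.9,0,-0.07,0,0.03,0,-0.9,0,-0.07,0,0.03,0,-0.9,0,0,0,0,0,0,0],
)

```text
clock: 13.0
position: [0.637, -0.051, 0.1743]
ee_rot: [0.02, 0.053, 0.998, 0.002]
contact_force: [0.6, 0.2, 0.2]
width: 0.0483
```

servo_tool(
  deltas=[-0.07,0,0.03,0,-0.9,0,-0.07,0,0.03,0,-0.9,0,0,0,0,0,0,0],
)

```text
clock: 13.3
position: [0.6383, -0.0511, 0.1734]
ee_rot: [0.037, 0.053, 0.998, 0.001]
contact_force: [0.1, 0.2, 0.5]
width: 0.0479
```

```bash
python3 - <<'E'
from h import *
rack();print(pose()[2]['contact_force'],pose()[2]['moment'])
E
```

```text
lip world [ 0.6715 -0.0553  0.214 ] yaw -0.1048 lean 0.2359
rack-ish lip x 0.0012 y -0.0002 z 0.2140
[0.07636276 0.24815229 0.52259116] [-0.05362837  0.05248526  0.01247351]
```

servo_tool(
  deltas=[0,0,0,0,0,0,0,0,0,0,0,0,0,0,0,0,0,0,0,0,0,0,0,0,0,0,0,0,0,0,0,0,0,0,0,0],
  jaw=7.5,
)

```text
clock: 13.9
position: [0.6401, -0.0514, 0.1736]
ee_rot: [0.038, 0.053, 0.998, 0.001]
contact_force: [-1.0, 0.2, 0.3]
width: 0.0752
```

```bash
python3 - <<'E'
from h import *
rack();print(pose()[2]['contact_force'])
snap('side','s9');snap('wrist','w9')
im=load('s9')[0]
cv2.imwrite('pics/s9z.png',cv2.resize(cv2.cvtColor(im[110:210,200:310],cv2.COLOR_RGB2BGR),None,fx=6,fy=6,interpolation=cv2.INTER_CUBIC))
E
```

```text
lip world [ 0.6732 -0.0556  0.2143] yaw -0.105 lean 0.2328
rack-ish lip x 0.0029 y -0.0003 z 0.2143
[-0.9935055   0.22028331  0.34311041]
```

View pics/s9z.png

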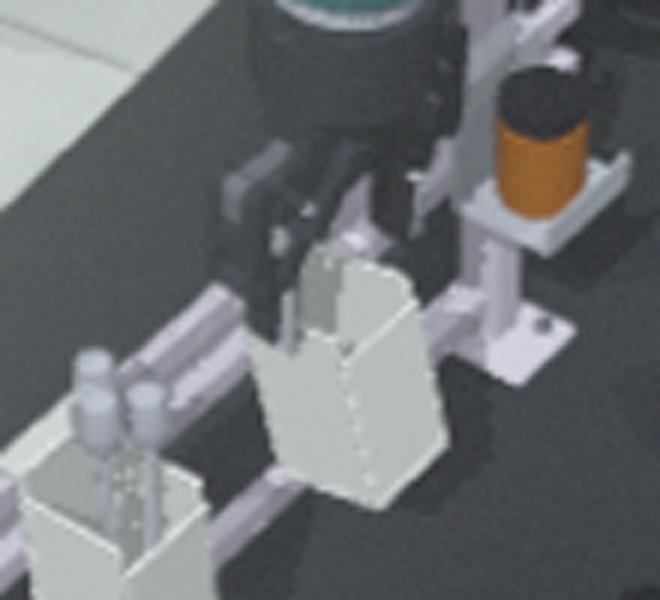

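View pics/w9.png

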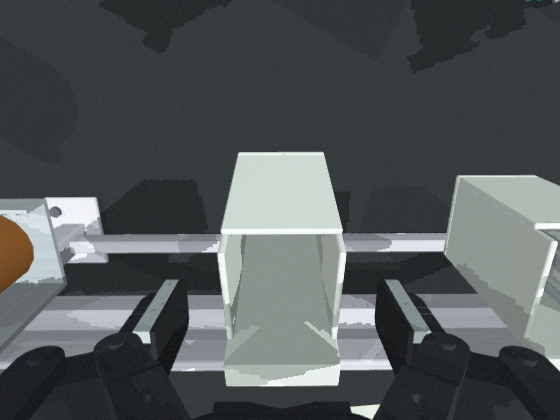

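The caddy hangs on its lip at about 0.2 lean, clear of both fingers and both neighbours. I'll back out straight up, then come to the front with closed fingers.

servo_tool(
  deltas=[0,0,-1,0,0,0,0,0,-1.5,0,0,0,0,0,-2,0,0,0,0,0,-2,0,0,0,0,0,-2,0,0,0,0,0,-2,0,0,0,0,0,-2,0,0,0,0,0,0,0,0,0],
)

```text
clock: 14.8
position: [0.63, -0.051, 0.3078]
ee_rot: [0.04, 0.053, 0.998, 0.0]
contact_force: [0.6, -0.6, -0.6]
width: 0.0751
```

```bash
cat >> h.py <<'E'
def cpt(c,lean,lip=(.0025,0,.2143)):
    Rc=Rn.from_euler('z',-.103)*Rn.from_euler('y',lean)
    return rl(*lip)+Rc.apply(np.array(c)-[.030,0,.102])
E
python3 - <<'E'
from h import *
snap('side','s10')
im,d,P,K,R,t=load('s10')
cv2.imwrite('pics/s10z.png',cv2.resize(cv2.cvtColor(im[110:210,200:310],cv2.COLOR_RGB2BGR),None,fx=6,fy=6,interpolation=cv2.INTER_CUBIC))
# front face lean: measure in rack coordinates
X=(P[...,:2]-O)@NX; Y=(P[...,:2]-O)@NY; Z=P[...,2]
m=(Y>-.02)&(Y<.015)&(X<-.03)&(X>-.12)&(Z>.10)&(Z<.19)
for lo in np.arange(.1,.2,.01):
    k=m&(Z>=lo)&(Z<lo+.01)
    if k.sum()>2: print('%.3f'%lo,k.sum(),np.percentile(X[k],[5,20,50,80]).round(4))
for l in(.2,.23): print(l,[(((cpt(c,l)[:2]-O)@NX).round(4),cpt(c,l)[2].round(4)) for c in((-.028,0,.08),(-.028,0,.02),(-.028,0,0))])
D=-np.r_[0,0,0]
go(rl(-.16,0,.22),toolR(-.103,.75),8)
E
```

```text
0.120 10 [-0.0744 -0.0736 -0.0725 -0.0716]
0.130 30 [-0.0752 -0.0733 -0.072  -0.0707]
0.140 31 [-0.0733 -0.0715 -0.0696 -0.0685]
0.150 32 [-0.0706 -0.0693 -0.0679 -0.0667]
0.160 27 [-0.0681 -0.0671 -0.0656 -0.0646]
0.170 37 [-0.0672 -0.0655 -0.0642 -0.063 ]
0.180 35 [-0.0645 -0.0637 -0.0618 -0.0602]
0.2 [(np.float64(-0.0587), np.float64(0.2043)), (np.float64(-0.0706), np.float64(0.1455)), (np.float64(-0.0746), np.float64(0.1259))]
0.23 [(np.float64(-0.059), np.float64(0.2061)), (np.float64(-0.0727), np.float64(0.1477)), (np.float64(-0.0772), np.float64(0.1282))]
clock 14.85 p [ 0.6293 -0.0509  0.306 ] F [-0.88 -0.44  0.27] w 0.0751
total dt cm [12.51 -0.08  7.66] rot deg [  0.19 -38.56  -0.33] | dist 14.67 38.56
row x8: [ 1.808 -0.005  0.471] [ 0.024 -4.82  -0.042]
```

View pics/s10z.png

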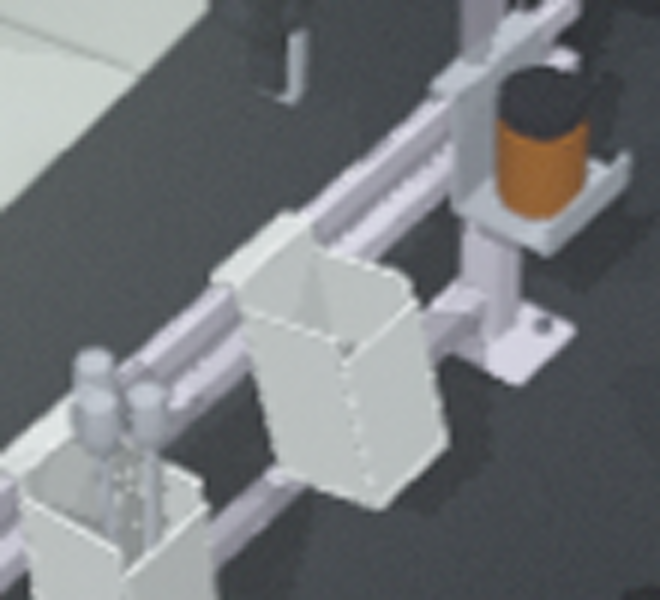

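servo_tool(
  deltas=[1.8,0,0,0,-4.8,0,1.8,0,0.2,0,-4.8,0,1.8,0,0.5,0,-4.8,0,1.8,0,0.5,0,-4.8,0,1.8,0,0.5,0,-4.8,0,1.8,0,0.5,0,-4.8,0,1.8,0,0.5,0,-4.8,0,1.8,0,0.5,0,-4.8,0,0,0,0,0,0,0,0,0,0,0,0,0],
  jaw=0,
)

```text
clock: 15.85
position: [0.4973, -0.0333, 0.2016]
ee_rot: [0.361, 0.053, 0.931, -0.015]
contact_force: [1.3, -0.1, 0.4]
width: 0.0003
```

```bash
python3 - <<'E'
from h import *
p,R,s=pose(); print(((p[:2]-O)@NX,(p[:2]-O)@NY,p[2]),s['qpos'].round(2))
# standoff: 40mm back along swing dir from push point
S=np.array([.80,-.60]); c=np.array([-.0712,.1435])-.04*S; print(c)
go(rl(c[0],0,c[1]),toolR(-.103,.75),5)
E
```

```text
(np.float64(-0.17429588893883757), np.float64(0.0037944683644340342), np.float64(0.20162177849851898)) [-0.34 -0.19  2.27  0.46  0.37 -2.17]
[-0.1032  0.1675]
clock 15.85 p [ 0.4973 -0.0333  0.2016] F [ 1.28 -0.13  0.37] w 0.0003
total dt cm [-2.96 -0.37  7.31] rot deg [ 0.21 -0.59 -0.66] | dist 7.9 0.91
row x5: [-0.585 -0.075  1.465] [ 0.043 -0.117 -0.133]
```

```bash
python3 - <<'E'
from h import *
go(rl(-.1032,0,.1675),toolR(-.103,.5),6)
E
```

```text
clock 15.85 p [ 0.4973 -0.0333  0.2016] F [ 1.28 -0.13  0.37] w 0.0003
total dt cm [-2.96 -0.37  7.31] rot deg [ 0.3  13.74 -0.63] | dist 7.9 13.76
row x6: [-0.613 -0.062  1.166] [ 0.049  2.29  -0.106]
```

servo_tool(
  deltas=[-0.6,-0.06,1.15,0,2.3,0,-0.6,-0.06,1.15,0,2.3,0,-0.6,-0.06,1.15,0,2.3,0,-0.6,-0.06,1.15,0,2.3,0,-0.6,-0.06,1.15,0,2.3,0,-0.6,-0.06,1.15,0,2.3,0,0,0,0,0,0,0,0,0,0,0,0,0],
)

```text
clock: 16.65
position: [0.586, -0.0506, 0.1784]
ee_rot: [0.248, 0.054, 0.967, -0.013]
contact_force: [0.5, 0.1, -0.8]
width: -0.0001
```

```bash
cat >> h.py <<'E'
def rt():
    p,R,s=pose(); z=R.apply([0,0,1])
    print('clock %.2f'%s['clock'],'tcp rack X %.4f Y %.4f Z %.4f'%((p[:2]-O)@NX,(p[:2]-O)@NY,p[2]),'a %.3f'%np.arctan2(z[0],-z[2]),'q',s['qpos'].round(2),'Frack',((s['contact_force'][:2]@NX).round(2),s['contact_force'][2].round(2)))
E
python3 - <<'E'
from h import *
rt()
p,R,s=pose()
# swing direction in tool axes, cm per mm
S=np.r_[.8*NX,-.6]; print('S in tool',R.inv().apply(S).round(3))
go(rl(-.079,0,.1495),toolR(-.103,.5),4)
E
```

```text
clock 16.65 tcp rack X -0.0843 Y -0.0043 Z 0.1784 a 0.499 q [-0.25  0.06  1.96  0.12  0.63 -1.79] Frack (np.float64(0.44), np.float64(-0.82))
S in tool [-0.413  0.006  0.911]
clock 16.65 p [ 0.586  -0.0506  0.1784] F [ 0.45  0.13 -0.82] w -0.0001
total dt cm [0.93 0.43 2.79] rot deg [-0.17  0.1  -0.48] | dist 2.97 0.52
row x4: [0.231 0.107 0.698] [-0.041  0.025 -0.121]
```

```bash
python3 - <<'E'
from h import *
go(rl(-.084,0,.149),toolR(-.103,.5),4)
E
```

```text
clock 16.65 p [ 0.586  -0.0506  0.1784] F [ 0.45  0.13 -0.82] w -0.0001
total dt cm [1.39 0.42 2.59] rot deg [-0.17  0.1  -0.48] | dist 2.97 0.52
row x4: [0.347 0.106 0.649] [-0.041  0.025 -0.121]
```

servo_tool(
  deltas=[0.4,0.1,0.6,0,0,0,0.35,0.1,0.65,0,0,0,0.35,0.1,0.65,0,0,0,0.3,0.1,0.6,0,0,0,0,0,0,0,0,0],
)

```text
clock: 17.15
position: [0.5835, -0.0458, 0.1476]
ee_rot: [0.248, 0.055, 0.967, -0.013]
contact_force: [0.1, 0.6, 0.5]
width: -0.0
```

```bash
python3 - <<'E'
from h import *
rt()
snap('side','s11')
im=load('s11')[0]
cv2.imwrite('pics/s11z.png',cv2.resize(cv2.cvtColor(im[110:210,200:310],cv2.COLOR_RGB2BGR),None,fx=6,fy=6,interpolation=cv2.INTER_CUBIC))
E
```

```text
clock 17.15 tcp rack X -0.0873 Y 0.0002 Z 0.1476 a 0.498 q [-0.24  0.09  2.02  0.12  0.54 -1.79] Frack (np.float64(0.07), np.float64(0.55))
```

View pics/s11z.png

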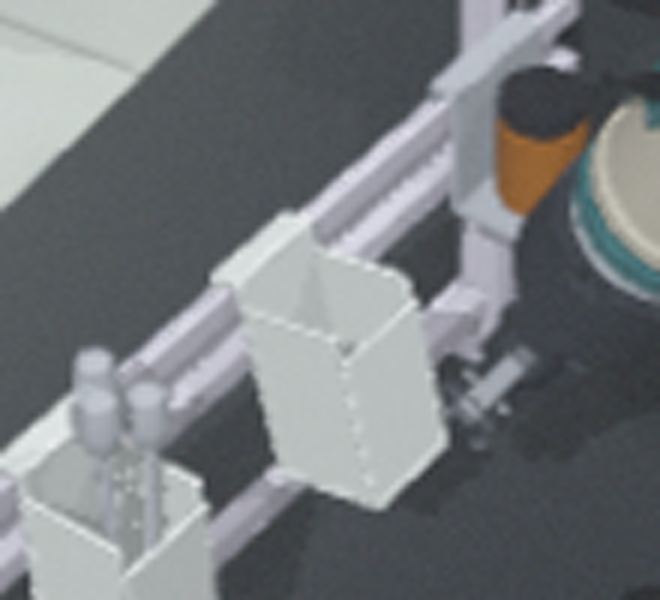

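servo_tool(
  deltas=[-0.4,0,0.2,0,0,0,-0.4,0,0.2,0,0,0,0,0,0,0,0,0],
)

```text
clock: 17.5
position: [0.594, -0.0472, 0.1494]
ee_rot: [0.249, 0.055, 0.967, -0.014]
contact_force: [0.8, -0.0, 0.3]
width: 0.0003
```

servo_tool(
  deltas=[-0.17,0,0.1,0,0,0,-0.17,0,0.1,0,0,0,0,0,0,0,0,0],
)

```text
clock: 17.8
position: [0.5991, -0.048, 0.15]
ee_rot: [0.25, 0.055, 0.967, -0.014]
contact_force: [0.6, 0.2, -0.5]
width: 0.0002
```

```bash
python3 - <<'E'
from h import *
rt()
E
```

```text
clock 17.80 tcp rack X -0.0716 Y -0.0003 Z 0.1500 a 0.502 q [-0.24  0.11  1.99  0.12  0.54 -1.78] Frack (np.float64(0.55), np.float64(-0.48))
```

servo_tool(
  deltas=[-0.08,0,0.18,0,0,0,-0.08,0,0.18,0,0,0],
)

```text
clock: 18.0
position: [0.6023, -0.0484, 0.1477]
ee_rot: [0.25, 0.055, 0.967, -0.014]
contact_force: [-0.1, -0.3, -0.1]
width: 0.0001
```

servo_tool(
  deltas=[-0.08,0,0.18,0,0,0,-0.08,0,0.18,0,0,0],
)

```text
clock: 18.2
position: [0.6056, -0.0487, 0.145]
ee_rot: [0.25, 0.055, 0.967, -0.014]
contact_force: [-0.3, 0.8, 0.1]
width: -0.0007
```

```bash
python3 - <<'E'
from h import *
rt()
E
```

```text
clock 18.20 tcp rack X -0.0650 Y -0.0004 Z 0.1450 a 0.502 q [-0.23  0.13  1.98  0.12  0.53 -1.78] Frack (np.float64(-0.36), np.float64(0.09))
```

```bash
python3 - <<'E'
from h import *
snap('side','s12');snap('wrist','w12')
im=load('s12')[0]
cv2.imwrite('pics/s12z.png',cv2.resize(cv2.cvtColor(im[110:210,200:310],cv2.COLOR_RGB2BGR),None,fx=6,fy=6,interpolation=cv2.INTER_CUBIC))
im,d,P,K,R,t=load('s12')
X=(P[...,:2]-O)@NX; Y=(P[...,:2]-O)@NY; Z=P[...,2]
m=(Y>-.02)&(Y<.022)&(X<-.03)&(X>-.12)&(Z>.10)&(Z<.19)
for lo in np.arange(.1,.2,.01):
    k=m&(Z>=lo)&(Z<lo+.01)
    if k.sum()>2: print('%.3f'%lo,k.sum(),np.percentile(X[k],[5,20,50,80]).round(4))
E
```

```text
0.120 12 [-0.0742 -0.0736 -0.0721 -0.0712]
0.130 34 [-0.0745 -0.0734 -0.0727 -0.0713]
0.140 32 [-0.0729 -0.0717 -0.0701 -0.0688]
0.150 25 [-0.0709 -0.0695 -0.0685 -0.0667]
0.160 22 [-0.0682 -0.0673 -0.0666 -0.065 ]
0.170 27 [-0.0681 -0.0656 -0.0648 -0.063 ]
0.180 46 [-0.0901 -0.0648 -0.0623 -0.0596]
```

View pics/s12z.png

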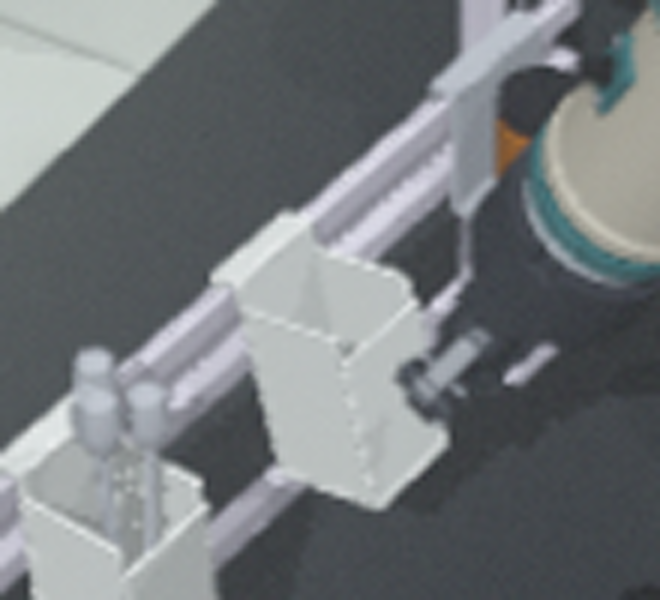

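View pics/w12.png

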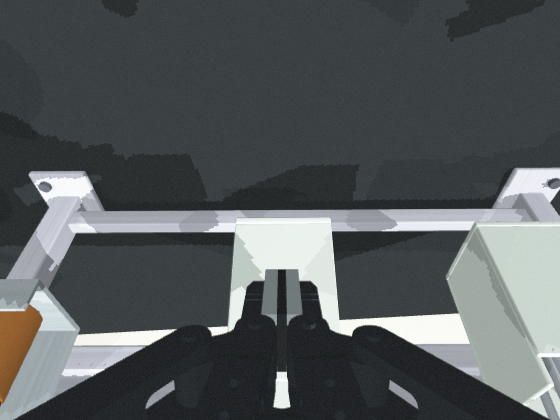

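```bash
python3 - <<'E'
from h import *
for n in('s12','w12'):
    im,d,P,K,R,t=load(n); p,_,_=pose()
    pts=np.array([p,cpt((-.028,0,.02),.2),cpt((-.028,0,0),.2),cpt((-.028,.025,0),.2),cpt((-.028,-.025,0),.2)])
    uv=cv2.projectPoints(pts,cv2.Rodrigues(R)[0],t,K,None)[0].reshape(-1,2)
    print(n,uv.round(1),((uv-[200,110])*6).round(0) if n[0]=='s' else '')
im,d,P,K,R,t=load('w12')
X=(P[...,:2]-O)@NX; Z=P[...,2]
for v in range(215,300,8): print(v,[ (X[v,u].round(4),Z[v,u].round(4)) for u in(245,260,283,315)])
E
```

```text
s12 [[265.9 182.4]
 [267.6 183.2]
 [268.9 189.2]
 [263.  194.8]
 [274.6 183.6]] [[395. 434.]
 [405. 439.]
 [413. 475.]
 [378. 509.]
 [448. 442.]]
w12 [[281.9 257.7]
 [282.6 251.8]
 [282.4 217.7]
 [330.  217.4]
 [234.9 218.1]] 
215 [(np.float64(0.0234), np.float64(0.029)), (np.float64(0.0234), np.float64(0.0291)), (np.float64(0.0242), np.float64(0.0286)), (np.float64(0.0236), np.float64(0.0295))]
223 [(np.float64(-0.0741), np.float64(0.1289)), (np.float64(-0.0734), np.float64(0.1284)), (np.float64(-0.0732), np.float64(0.1283)), (np.float64(-0.0734), np.float64(0.1287))]
231 [(np.float64(-0.074), np.float64(0.1345)), (np.float64(-0.073), np.float64(0.1336)), (np.float64(-0.0739), np.float64(0.1345)), (np.float64(-0.0731), np.float64(0.134))]
239 [(np.float64(-0.0724), np.float64(0.1384)), (np.float64(-0.0723), np.float64(0.1384)), (np.float64(-0.0727), np.float64(0.1388)), (np.float64(-0.0729), np.float64(0.1392))]
247 [(np.float64(-0.0718), np.float64(0.1432)), (np.float64(-0.0729), np.float64(0.1441)), (np.float64(-0.0709), np.float64(0.1426)), (np.float64(-0.0712), np.float64(0.143)
[... 361 characters left out ...]
(np.float64(-0.0691), np.float64(0.1558)), (np.float64(-0.0695), np.float64(0.1562)), (np.float64(-0.0949), np.float64(0.1743)), (np.float64(-0.0697), np.float64(0.1565))]
279 [(np.float64(-0.0686), np.float64(0.16)), (np.float64(-0.0681), np.float64(0.1598)), (np.float64(-0.0984), np.float64(0.1805)), (np.float64(-0.0679), np.float64(0.1598))]
287 [(np.float64(-0.0684), np.float64(0.1644)), (np.float64(-0.0941), np.float64(0.1812)), (np.float64(-0.1021), np.float64(0.1865)), (np.float64(-0.0939), np.float64(0.1812))]
295 [(np.float64(-0.0971), np.float64(0.1866)), (np.float64(-0.0972), np.float64(0.1867)), (np.float64(-0.1042), np.float64(0.1912)), (np.float64(-0.0969), np.float64(0.1867))]
```

```bash
python3 - <<'E'
from h import *
im,d,P,K,R,t=load('w12'); p,Rt,s=pose()
Q=Rt.inv().apply((P.reshape(-1,3)-p)).reshape(P.shape)*1000
for v in range(262,330,6): print(v,[ (u,Q[v,u].round(0).tolist()) for u in(255,272,283,292)])
print('cam in tool',Rt.inv().apply(-R.T@t-p)*1000)
im9,_,P9,K,R,t=load('w3')
p3=np.array([0.4602,0.0565,0.0547]);R3=Rn.from_quat(np.array([-0.013,.988,.002,.154]))
Q=R3.inv().apply((P9.reshape(-1,3)-p3)).reshape(P9.shape)*1000
for v in range(268,340,8): print(v,[ (u,Q[v,u].round(0).tolist()) for u in(195,205,212,290)])
E
python3 - <<'E'
import cv2
a=cv2.imread('pics/w12.png')[200:420,180:390]
cv2.imwrite('pics/w12z.png',cv2.resize(a,None,fx=2.7,fy=2.7,interpolation=cv2.INTER_CUBIC))
E
```

```text
262 [(255, [1.0, -13.0, -8.0]), (272, [1.0, -5.0, -8.0]), (283, [1.0, 1.0, -8.0]), (292, [1.0, 5.0, -8.0])]
268 [(255, [-1.0, -13.0, -10.0]), (272, [-1.0, -5.0, -10.0]), (283, [-1.0, 0.0, -11.0]), (292, [-2.0, 5.0, -9.0])]
274 [(255, [-3.0, -13.0, -13.0]), (272, [12.0, -4.0, -42.0]), (283, [11.0, 0.0, -42.0]), (292, [12.0, 4.0, -43.0])]
280 [(255, [-4.0, -13.0, -16.0]), (272, [12.0, -4.0, -48.0]), (283, [12.0, 0.0, -49.0]), (292, [12.0, 4.0, -48.0])]
286 [(255, [8.0, -11.0, -45.0]), (272, [12.0, -4.0, -53.0]), (283, [12.0, 0.0, -53.0]), (292, [12.0, 4.0, -53.0])]
292 [(255, [8.0, -10.0, -51.0]), (272, [13.0, -4.0, -59.0]), (283, [12.0, 0.0, -57.0]), (292, [12.0, 3.0, -57.0])]
298 [(255, [8.0, -10.0, -54.0]), (272, [12.0, -4.0, -62.0]), (283, [12.0, 0.0, -61.0]), (292, [11.0, 3.0, -61.0])]
304 [(255, [8.0, -10.0, -58.0]), (272, [12.0, -3.0, -65.0]), (283, [12.0, 0.0, -66.0]), (292, [12.0, 3.0, -65.0])]
310 [(255, [8.0, -9.0, -62.0]), (272, [12.0, -3.0, -69.0]), (283, [12.0, 0.0, -70.0]), (292, [13.0, 3.0, -70.0])]
316 [(255, [14.0, -8.0, -77.0]), (272, [11.0, -3.0, -72.0]), (283, [11.
[... 694 characters left out ...]
[12.0, -31.0, -57.0]), (205, [12.0, -27.0, -58.0]), (212, [12.0, -25.0, -57.0]), (290, [-18.0, 4.0, -2.0])]
300 [(195, [12.0, -30.0, -63.0]), (205, [11.0, -26.0, -62.0]), (212, [11.0, -24.0, -61.0]), (290, [-20.0, 4.0, -7.0])]
308 [(195, [12.0, -29.0, -67.0]), (205, [12.0, -25.0, -69.0]), (212, [8.0, -24.0, -61.0]), (290, [-22.0, 4.0, -12.0])]
316 [(195, [12.0, -27.0, -72.0]), (205, [12.0, -24.0, -73.0]), (212, [6.0, -24.0, -63.0]), (290, [-24.0, 4.0, -15.0])]
324 [(195, [10.0, -27.0, -73.0]), (205, [10.0, -24.0, -74.0]), (212, [3.0, -24.0, -63.0]), (290, [-25.0, 4.0, -21.0])]
332 [(195, [8.0, -27.0, -75.0]), (205, [7.0, -24.0, -74.0]), (212, [0.0, -24.0, -64.0]), (290, [-27.0, 4.0, -25.0])]
```

View pics/w12z.png

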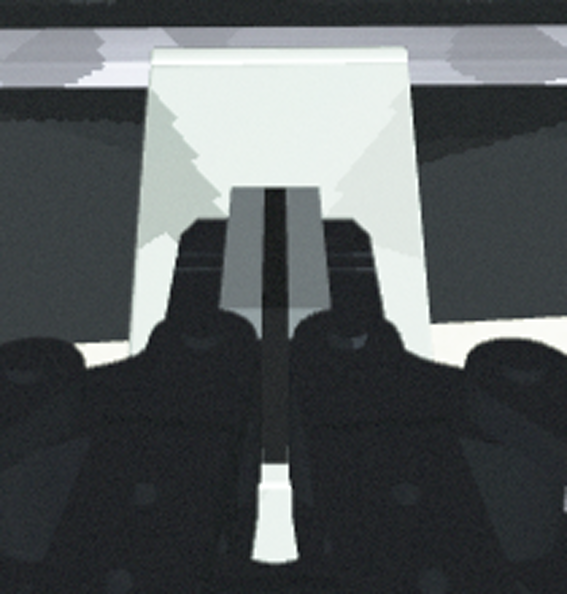

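```bash
python3 - <<'E'
from h import *
def pr(n,p,R,ys):
    im,d,P,K,Rc,t=load(n)
    for off in(0,-.02,-.04):
        for y in ys:
            q=p+R.apply([0,y,off]); uv=cv2.projectPoints(q[None],cv2.Rodrigues(Rc)[0],t,K,None)[0].ravel()
            print(n,off,y,((uv-[200,110])*6).round(0))
pr('s10',np.array([.63,-.051,.3068]),Rn.from_quat([.053,.998,0,.04]),[.0375])
p,R,s=pose(); pr('s12',p,R,[0])
E
```

```text
s10 0 0.0375 [279. 169.]
s10 -0.02 0.0375 [281. 131.]
s10 -0.04 0.0375 [282.  92.]
s12 0 0 [395. 434.]
s12 -0.02 0 [413. 415.]
s12 -0.04 0 [431. 395.]
```

```bash
python3 - <<'E'
from h import *
rt()
im=load('s12')[0]
cv2.imwrite('pics/s12zz.png',cv2.resize(cv2.cvtColor(im[150:205,245:300],cv2.COLOR_RGB2BGR),None,fx=10,fy=10,interpolation=cv2.INTER_CUBIC))
im,d,P,K,R,t=load('s12'); p,Rt,s=pose()
Q=Rt.inv().apply((P.reshape(-1,3)-p)).reshape(P.shape)*1000
for v in range(164,190,3): print(v,[ (u,Q[v,u].round(0).tolist()) for u in(262,266,269,272,276)])
E
```

```text
clock 18.30 tcp rack X -0.0650 Y -0.0004 Z 0.1448 a 0.502 q [-0.23  0.13  1.98  0.12  0.53 -1.78] Frack (np.float64(0.58), np.float64(0.12))
164 [(262, [-41.0, -21.0, -16.0]), (266, [-31.0, -8.0, -46.0]), (269, [-27.0, -19.0, -40.0]), (272, [-17.0, 17.0, -101.0]), (276, [-8.0, 41.0, -146.0])]
167 [(262, [-33.0, 6.0, -45.0]), (266, [-26.0, -6.0, -41.0]), (269, [-22.0, -17.0, -34.0]), (272, [-14.0, 6.0, -76.0]), (276, [-3.0, 43.0, -141.0])]
170 [(262, [-27.0, 9.0, -41.0]), (266, [-21.0, -5.0, -33.0]), (269, [-10.0, 53.0, -127.0]), (272, [-5.0, 51.0, -132.0]), (276, [2.0, 43.0, -132.0])]
173 [(262, [-22.0, 10.0, -33.0]), (266, [-10.0, 63.0, -124.0]), (269, [-5.0, 58.0, -125.0]), (272, [0.0, 57.0, -132.0]), (276, [4.0, 17.0, -87.0])]
176 [(262, [-17.0, 14.0, -29.0]), (266, [-11.0, -3.0, -17.0]), (269, [0.0, 63.0, -123.0]), (272, [5.0, 60.0, -127.0]), (276, [11.0, 46.0, -119.0])]
179 [(262, [-12.0, 17.0, -23.0]), (266, [-6.0, 0.0, -12.0]), (269, [-0.0, -6.0, -13.0]), (272, [10.0, 61.0, -121.0]), (276, [5.0, -140.0, 160.0])]
182 [(262, [-7.0, 18.0, -16.0]), (266, [-0.0, 4.0, -7.0]), (269, [5.0, -9.0, 2.0]), (272, [10.0, -15.0, 2.0]), (276, [12.0, -130.0, 157.0])]
185 [(262, [-1.0, 23.0, -14.0]), (266, [5.0, 7.0, -2.0]), (269, [10.0, -4.0, 4.0]), (272, [15.0, -15.0, 10.0]), (276, [18.0, -120.0, 154.0])]
188 [(262, [4.0, 21.0, -1.0]), (266, [11.0, 10.0, 3.0]), (269, [16.0, -1.0, 9.0]), (272, [16.0, -104.0, 156.0]), (276, [25.0, -110.0, 150.0])]
```

View pics/s12zz.png

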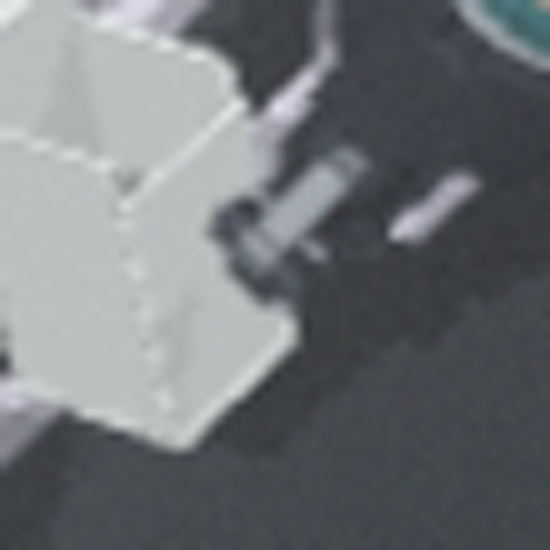

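Both cameras show the real fingertips about 40 mm behind the reported TCP: the tip is at (405,390) in the crop, against (395,434) predicted. So there is no contact yet. I'll use the seen tip, lower about 38 mm, and then push.

servo_tool(
  deltas=[0.35,0,-0.2,0,0,0,0.45,0,0.85,0,0,0,0.45,0,0.85,0,0,0,0.45,0,0.85,0,0,0,0.45,0,0.8,0,0,0,0,0,0,0,0,0],
)

```text
clock: 18.9
position: [0.6004, -0.048, 0.1025]
ee_rot: [0.248, 0.055, 0.967, -0.014]
contact_force: [-0.2, 0.3, -0.1]
width: 0.0001
```

```bash
python3 - <<'E'
from h import *
rt()
snap('side','s13');snap('wrist','w13')
im,d,P,K,R,t=load('w13'); p,Rt,s=pose()
Q=Rt.inv().apply((P.reshape(-1,3)-p)).reshape(P.shape)*1000
X=(P[...,:2]-O)@NX
for v in range(230,286,6): print(v,[ (Q[v,u].round(0).tolist(),X[v,u].round(4),P[v,u,2].round(4)) for u in(250,283)])
im=load('s13')[0]
cv2.imwrite('pics/s13z.png',cv2.resize(cv2.cvtColor(im[140:210,230:300],cv2.COLOR_RGB2BGR),None,fx=8,fy=8,interpolation=cv2.INTER_CUBIC))
E
```

```text
clock 18.90 tcp rack X -0.0702 Y -0.0002 Z 0.1025 a 0.500 q [-0.23  0.17  2.06  0.15  0.42 -1.81] Frack (np.float64(-0.27), np.float64(-0.1))
230 [([-33.0, -28.0, 136.0], np.float64(0.0254), np.float64(0.0011)), ([-33.0, 1.0, 136.0], np.float64(0.0255), np.float64(0.0013))]
236 [([-40.0, -28.0, 140.0], np.float64(0.0335), np.float64(0.001)), ([-40.0, 1.0, 141.0], np.float64(0.0343), np.float64(0.0006))]
242 [([-48.0, -29.0, 145.0], np.float64(0.0431), np.float64(0.0)), ([-48.0, 1.0, 144.0], np.float64(0.0425), np.float64(0.0007))]
248 [([-55.0, -29.0, 148.0], np.float64(0.0499), np.float64(0.0015)), ([nan, nan, nan], np.float64(nan), np.float64(nan))]
254 [([-46.0, -26.0, 113.0], np.float64(0.0255), np.float64(0.0276)), ([-46.0, 1.0, 113.0], np.float64(0.0257), np.float64(0.0277))]
260 [([-48.0, -26.0, 106.0], np.float64(0.0244), np.float64(0.0347)), ([-49.0, 1.0, 107.0], np.float64(0.0253), np.float64(0.0342))]
266 [([-52.0, -26.0, 103.0], np.float64(0.0266), np.float64(0.0391)), ([-52.0, 1.0, 103.0], np.float64(0.0265), np.float64(0.0394))]
272 [([-60.0, -26.0, 108.0], np.float64(0.0353), np.float64(0.0389)), ([12.0, 0.0, -40.0], np.float64(-0.0987), np.float64(0.134))]
278 [([-98.0, -32.0, 173.0], np.float64(0.0999), np.float64(0.0005)), ([12.0, 0.0, -46.0], np.float64(-0.1013), np.float64(0.1386))]
284 [([8.0, -13.0, -44.0], np.float64(-0.0971), np.float64(0.1385)), ([11.0, 0.0, -50.0], np.float64(-0.1031), np.float64(0.1426))]
```

View pics/s13z.png

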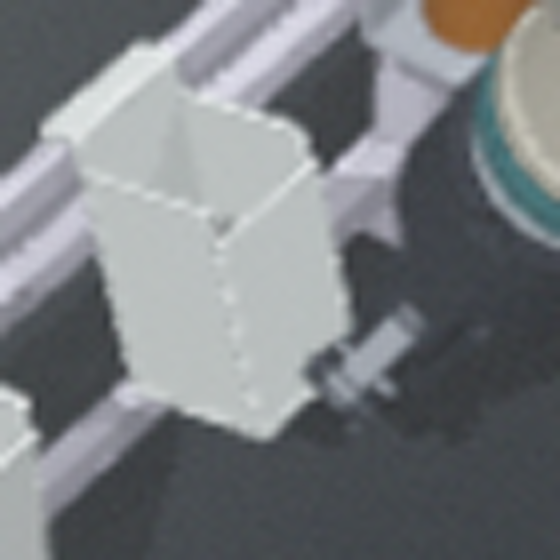

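servo_tool(
  deltas=[-0.36,0,-0.03,0,0,0,-0.36,0,-0.03,0,0,0,0,0,0,0,0,0],
)

```text
clock: 19.3
position: [0.609, -0.0492, 0.1096]
ee_rot: [0.25, 0.055, 0.966, -0.014]
contact_force: [0.4, -0.0, 0.5]
width: -0.0002
```

servo_tool(
  deltas=[-0.06,0,0.14,0,0,0],
)

```text
clock: 19.4
position: [0.6098, -0.0492, 0.1088]
ee_rot: [0.25, 0.054, 0.967, -0.014]
contact_force: [-3.1, 0.2, -0.7]
width: -0.0001
```

servo_tool(
  deltas=[-0.06,0,0.14,0,0,0],
)

```text
clock: 19.5
position: [0.6107, -0.0493, 0.1078]
ee_rot: [0.25, 0.054, 0.967, -0.014]
contact_force: [-1.8, -0.0, 0.8]
width: -0.0001
```

servo_tool(
  deltas=[-0.06,0,0.14,0,0,0],
)

```text
clock: 19.6
position: [0.6117, -0.0493, 0.1067]
ee_rot: [0.25, 0.054, 0.967, -0.014]
contact_force: [-1.6, -0.4, 1.1]
width: 0.0
```

```bash
python3 - <<'E'
from h import *
rt()
E
```

```text
clock 19.60 tcp rack X -0.0589 Y -0.0004 Z 0.1067 a 0.503 q [-0.23  0.18  2.03  0.14  0.43 -1.8 ] Frack (np.float64(-1.59), np.float64(1.12))
```

Contact has begun. Pushing on along the swing.

servo_tool(
  deltas=[-0.07,0,0.15,0,0,0,-0.07,0,0.15,0,0,0],
)

```text
clock: 19.8
position: [0.614, -0.0495, 0.1044]
ee_rot: [0.249, 0.054, 0.967, -0.014]
contact_force: [-2.4, 0.2, 1.0]
width: -0.0001
```

servo_tool(
  deltas=[-0.07,0,0.15,0,0,0,-0.07,0,0.15,0,0,0],
)

```text
clock: 20.0
position: [0.6167, -0.0499, 0.102]
ee_rot: [0.249, 0.054, 0.967, -0.014]
contact_force: [-1.5, -0.9, -0.3]
width: -0.0
```

servo_tool(
  deltas=[-0.07,0,0.15,0,0,0,-0.07,0,0.15,0,0,0],
)

```text
clock: 20.2
position: [0.6201, -0.0503, 0.0999]
ee_rot: [0.249, 0.054, 0.967, -0.014]
contact_force: [-0.8, 0.3, 0.7]
width: -0.0
```

```bash
python3 - <<'E'
from h import *
rt()
E
```

```text
clock 20.20 tcp rack X -0.0504 Y -0.0005 Z 0.0999 a 0.502 q [-0.23  0.2   2.02  0.14  0.42 -1.8 ] Frack (np.float64(-0.78), np.float64(0.74))
```

servo_tool(
  deltas=[-0.07,0,0.15,0,0,0,-0.07,0,0.15,0,0,0],
)

```text
clock: 20.4
position: [0.6244, -0.0509, 0.0986]
ee_rot: [0.251, 0.055, 0.966, -0.014]
contact_force: [-0.6, -0.3, 0.8]
width: 0.0001
```

servo_tool(
  deltas=[-0.07,0,0.15,0,0,0],
)

```text
clock: 20.5
position: [0.6248, -0.0508, 0.0971]
ee_rot: [0.25, 0.054, 0.967, -0.014]
contact_force: [-8.0, 0.3, 4.7]
width: 0.0002
```

servo_tool(
  deltas=[-0.07,0,0.15,0,0,0],
)

```text
clock: 20.6
position: [0.6248, -0.0506, 0.0954]
ee_rot: [0.248, 0.054, 0.967, -0.014]
contact_force: [-6.8, 0.3, 4.1]
width: -0.0001
```

```bash
python3 - <<'E'
from h import *
rt()
E
```

```text
clock 20.60 tcp rack X -0.0458 Y -0.0003 Z 0.0954 a 0.500 q [-0.23  0.22  2.02  0.14  0.41 -1.8 ] Frack (np.float64(-6.83), np.float64(4.07))
```

```bash
cat >> h.py <<'E'
def face(n):
    im,d,P,K,R,t=load(n)
    X=(P[...,:2]-O)@NX; Y=(P[...,:2]-O)@NY; Z=P[...,2]
    m=(Y>-.02)&(Y<.022)&(X<-.03)&(X>-.08)&(Z>.105)&(Z<.19)
    z=[];x=[]
    for lo in np.arange(.11,.19,.01):
        k=m&(Z>=lo)&(Z<lo+.01)
        if k.sum()>5: z.append(lo+.005);x.append(np.median(X[k]))
    print(np.round(x,4),'at',np.round(z,3),'lean',np.polyfit(z,x,1)[0])
E
python3 - <<'E'
from h import *
snap('side','s14'); rt(); face('s14');face('s10')
im=load('s14')[0]
cv2.imwrite('pics/s14z.png',cv2.resize(cv2.cvtColor(im[130:210,220:300],cv2.COLOR_RGB2BGR),None,fx=7,fy=7,interpolation=cv2.INTER_CUBIC))
E
```

```text
clock 20.65 tcp rack X -0.0458 Y -0.0002 Z 0.0952 a 0.500 q [-0.23  0.22  2.02  0.14  0.41 -1.8 ] Frack (np.float64(-4.05), np.float64(2.29))
[-0.0527 -0.054  -0.0547 -0.0539 -0.0552 -0.0553 -0.0567 -0.0562] at [0.115 0.125 0.135 0.145 0.155 0.165 0.175 0.185] lean -0.049139930500060394
[-0.0725 -0.0719 -0.0698 -0.0679 -0.0657 -0.0641 -0.0618] at [0.125 0.135 0.145 0.155 0.165 0.175 0.185] lean 0.18586303084627945
```

View pics/s14z.png

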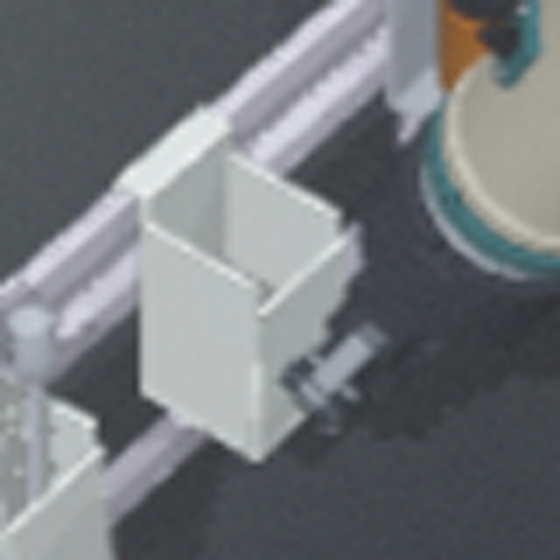

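The caddy is now upright with its face at X about -0.055 throughout. The force rose to 9 N at a hard stop, so it has likely clicked home. Backing off to see if it stays.

servo_tool(
  deltas=[0.3,0,-0.2,0,0,0,0.6,0,-0.4,0,0,0,1.2,0,-0.8,0,0,0,1.5,0,-1,0,0,0,1.5,0,-1,0,0,0,1.5,0,-1,0,0,0,0,0,0,0,0,0],
)

```text
clock: 21.35
position: [0.5403, -0.0408, 0.1023]
ee_rot: [0.249, 0.054, 0.967, -0.014]
contact_force: [-0.0, -0.6, 0.8]
width: -0.0001
```

```bash
python3 - <<'E'
from h import *
snap('side','s15'); snap('wrist','w15'); snap('top','t15'); rt(); face('s15')
im,d,P,K,R,t=load('s15')
X=(P[...,:2]-O)@NX; Y=(P[...,:2]-O)@NY; Z=P[...,2]
m=(abs(Y)<.023)&(X>-.012)&(X<.02)&(Z>.2)&(Z<.24); print('lip top z',np.percentile(Z[m],[50,90,97]))
cv2.imwrite('pics/s15z.png',cv2.resize(cv2.cvtColor(im[130:210,220:300],cv2.COLOR_RGB2BGR),None,fx=7,fy=7,interpolation=cv2.INTER_CUBIC))
im=load('t15')[0]
cv2.imwrite('pics/t15z.png',cv2.resize(cv2.cvtColor(im[110:260,190:410],cv2.COLOR_RGB2BGR),None,fx=3.6,fy=3.6,interpolation=cv2.INTER_CUBIC))
E
```

```text
clock 21.50 tcp rack X -0.1264 Y 0.0001 Z 0.1037 a 0.506 q [-0.26  0.09  2.16  0.18  0.39 -1.87] Frack (np.float64(0.87), np.float64(0.12))
[-0.0526 -0.0536 -0.0539 -0.0549 -0.0553 -0.0555 -0.0565 -0.0559] at [0.115 0.125 0.135 0.145 0.155 0.165 0.175 0.185] lean -0.05063203142477608
lip top z [0.21728366 0.22003378 0.22139339]
```

View pics/s15z.png

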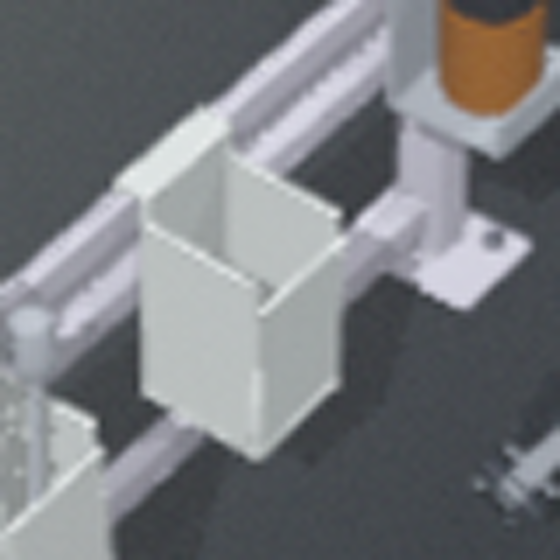

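View pics/w15.png

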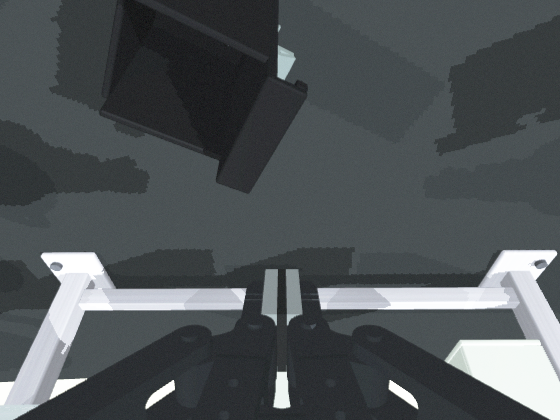

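View pics/t15z.png

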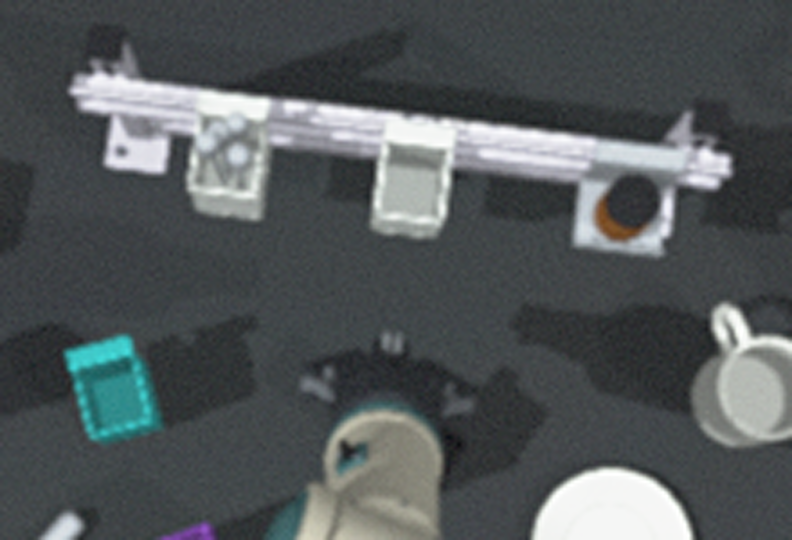

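```bash
python3 - <<'E'
from h import *
im,d,P,K,R,t=load('s15')
X=(P[...,:2]-O)@NX; Y=(P[...,:2]-O)@NY; Z=P[...,2]
for nm,y0,y1 in(('spoon',.12,.16),('mine',-.02,.02)):
    m=(Y>y0)&(Y<y1)&(X<-.045)&(X>-.075)&(Z>.11)&(Z<.185)
    print(nm,m.sum(),Y[m].min(),Y[m].max()); z=Z[m];x=X[m]; c=np.polyfit(z,x,1); r=x-np.polyval(c,z);k=abs(r)<.003; c=np.polyfit(z[k],x[k],1);print(c[0],np.polyval(c,[.12,.18]))
# side face y extents per z for roll, rail clip check
for nm,y0,y1 in(('spoon',.08,.19),('mine',-.05,.05)):
  m=(Y>y0)&(Y<y1)&(X>-.07)&(X<.02)&(Z>.11)
  for lo in(.115,.13,.15,.17,.185):
    k=m&(abs(Z-lo)<.006)&(X<-.02); print(nm,lo,np.percentile(Y[k],[2,98]).round(4))
E
```

```text
spoon 220 0.12004834645757823 0.15999228000207424
-0.002007369896635508 [-0.0555878  -0.05570824]
mine 183 -0.019955124216040777 0.01998149864284802
-0.0651411927361284 [-0.05307682 -0.05698529]
spoon 0.115 [0.1164 0.1645]
spoon 0.13 [0.1152 0.1647]
spoon 0.15 [0.1164 0.1645]
spoon 0.17 [0.1136 0.1646]
spoon 0.185 [0.1136 0.1647]
mine 0.115 [-0.0186  0.028 ]
mine 0.13 [-0.0181  0.0293]
mine 0.15 [-0.0224  0.0296]
mine 0.17 [-0.0225  0.029 ]
mine 0.185 [-0.0226  0.0294]
```

servo_tool(
  deltas=[-0.5,0,-1,0,0,0,-0.8,0,-1.5,0,0,0,-0.8,0,-1.5,0,0,0,-0.8,0,-1.5,0,0,0,-0.8,0,-1.5,0,0,0,-0.8,0,-1.5,0,0,0,0,0,0,0,0,0,0,0,0,0,0,0,0,0,0,0,0,0,0,0,0,0,0,0],
)

```text
clock: 22.5
position: [0.5507, -0.0437, 0.2029]
ee_rot: [0.252, 0.054, 0.966, -0.015]
contact_force: [-0.4, -0.3, -0.0]
width: 0.0
```

```bash
python3 - <<'E'
from h import *
snap('side','s16'); snap('top','t16'); rt(); face('s16')
a=load('t16')[0].astype(int);b=load('t15')[0].astype(int);c=load('top0')[0].astype(int)
for n,(u0,u1,v0,v1) in dict(mug=(375,420,190,240),sug=(410,460,160,205),sauc=(335,385,235,290),tumb=(150,185,200,232),tea=(110,165,145,195),spn=(170,215,250,297),spoonc=(240,270,130,175),jar=(345,385,145,182),turq=(205,236,200,235)).items():
    print(n,np.abs(a[v0:v1,u0:u1]-c[v0:v1,u0:u1]).mean().round(1))
cv2.imwrite('pics/s16.png',cv2.cvtColor(load('s16')[0],cv2.COLOR_RGB2BGR))
E
```

```text
clock 22.60 tcp rack X -0.1203 Y -0.0011 Z 0.2029 a 0.508 q [-0.26 -0.03  1.99  0.11  0.68 -1.78] Frack (np.float64(1.14), np.float64(0.16))
[-0.0529 -0.0534 -0.0543 -0.0548 -0.0554 -0.0558 -0.0564 -0.0566] at [0.115 0.125 0.135 0.145 0.155 0.165 0.175 0.185] lean -0.053524905391220456
mug 14.9
sug 4.2
sauc 6.9
tumb 7.6
tea 6.2
spn 5.3
spoonc 2.9
jar 4.2
turq 5.9
```

View pics/s16.png

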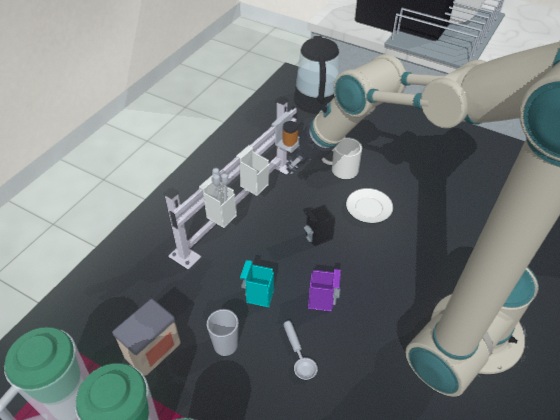

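```bash
python3 -c "
from rig import manip; print(manip.sign_off())"
```

```text
the job is handed in; nothing more can be done
None
```

The white caddy hangs on the rail between the spoon caddy and the jar shelf, and the job is handed in. I finished at 22.6 s of the 54 s. sign_off reports no verdict, so what follows is from my own measurements.

**What I did**
- I hooked the lip over the rail at about 0.32 rad tilt. It touched with roughly 3 N, at a rail top of about z 0.214.
- I swung it to about 0.23 rad and let go; it hung leaning about 0.19 rad. Then I pushed low on its front with closed fingers.
- The push gave way and then hit a hard stop at about 9 N, which I take to be the foot clicking in. The largest wrist force I read was about 9 N.

**Last checks**
- **Position:** After backing off, the caddy stayed put. At foot height its front lines up with the spoon caddy's to within about 0.2 mm.
- **Lean:** It is not perfectly straight. It leans about 0.05–0.065 rad, lower end in, which is around the stated play of 0.06 and under the 0.09 limit.
- **Lip:** I put the lip point at about 1 mm in front of the rail plane, worked out from the lean and not measured directly.
- **Foot:** I could not see the foot itself, so its catch is inferred from the snap, the hard stop and the flush fit.
- **Everything else:** The before and after top views show nothing else moved. The mug area differs the most, which I take to be the arm's shadow, and the mug looks in place in the side view. The gripper is clear of everything.

**One disagreement:** both cameras showed the fingertips about 40 mm behind the reported TCP. My first push attempt therefore met nothing, and I corrected it using the tip as seen.

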